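Snap the tools back into the shadow board

TASK

Put the chisel, the torch and the marker back on the sloping tool board: each goes on its own painted outline, the way round the outline shows, pressed square to the board into its pair of spring clips until it snaps fully home. Someone left the marker lying loose in the chisel's clips, so it has to come out of there before the chisel can go in. Leave the screwdriver that already hangs in its clips, and the tape measure, screw jar and glue bottle, where they are.

Things in the scene. Friction and masses are not known exactly. Their poses are not given: they have to be found in the camera images.
- chisel: Wood chisel, 220 mm: yellow round handle, flat steel blade; lies on the bench. Origin under its middle, on its underside. y runs along it from the cutting edge (-110 mm) to the handle's butt (+110); axis 13 mm above the origin. Handle 25 mm thick, y 20 to 110 mm; blade 18 x 4 mm. 0.12 to 0.24 kg.
- chisel_mid (a point): Middle of the chisel's handle, on its axis, 13 mm above the bench at the start; y along the tool to the butt. Handle 25 mm thick. Grasp here: the clips take the handle 32 mm to either side.
- chisel_edge (a point): Middle of the chisel's cutting edge, 175 mm from chisel_mid; this end points down the slope on the board.
- chisel_place (a point): Where chisel_mid lies when the chisel is home: on the tool's axis, half-way between its two clips, 16 mm off the board's face. x: up the slope, the chisel's y must point this way (blade down the slope); y: level, across; z: square off the face. Outline: dark blue handle and long blade. At the start the marker lies loose in this pair.
- torch: White torch, 147 mm, lying with head and tail touching the bench. Origin under its middle, on its underside. y runs from the lens (-74 mm) to the tail (+74); axis 19.5 mm above the underside. Head 39 mm thick, y -74 to -25 mm; barrel 26.5 mm thick to y 62. 0.11 to 0.22 kg. Keep the side it lies on towards the board.
- torch_mid (a point): Point on the axis of the torch's barrel, 16 mm from the body's origin towards the tail, 19.5 mm above the bench at the start; y to the tail. Barrel 26.5 mm thick. Grasp here: the clips take the barrel 32 mm to either side.
- torch_lens (a point): Middle of the torch's lens, 90 mm from torch_mid; this end points down the slope on the board.
- torch_place (a point): Where torch_mid lies when the torch is home: on its axis, half-way between its two clips, 19.5 mm off the board's face. x: up the slope, the torch's y must point this way (lens down the slope); y: level, across; z: square off the face. Outline: dark blue torch with a wide head; the clips have black bases.
- marker: Black marker pen with a red cap, 120 mm long, 17 to 18 mm thick, 14 to 28 g. At the start it lies loose in the chisel's clips, along the slope, cap down; nothing grips it there: lift it straight off the face. Origin under its middle, on its underside. y runs from the cap's end (-60 mm; cap to -30) to the other end (+60).
- marker_mid (a point): Point on the marker's axis, 10 mm from the body's origin away from the cap; y away from the cap. Marker 17 mm thick here. At the start about 12 mm off the board's face, within 5 mm of the middle between the chisel's clips. Grasp here: its clips take it 32 mm to either side.
- marker_cap (a point): End of the marker's red cap, 70 mm from marker_mid; this end points down the slope on the board.
- marker_place (a point): Where marker_mid lies when the marker is home: on its axis, half-way between its two clips, 12 mm off the board's face. x: up the slope, the marker's y must point this way (cap down the slope); y: level, across; z: square off the face. Outline: narrow dark blue bar with round ends; smaller clips.
- tool_board: Fixed light grey panel, 284 mm wide, 232 mm long, rising away from the robot at 20 degrees, lip along the foot. Origin on the bench under its middle; x level, away from the robot, y to the left. Face 64 mm above the bench at the middle, 24 at the foot, 104 at the top. Four places side by side, 66 mm apart, in changing order: chisel, torch, marker, screwdriver.
- chisel_clips: The chisel's pair of clips with its outline (origin on the face, on the outline, mid-length of the panel). All pairs: clips 64 mm apart along the tool, 12 mm long, 52 mm free between them down to the face. Two spring jaws each, lips flared: a tool resting on them is about 17 mm from home (marker 11), enters if within 3 mm sideways; a pair snaps shut over it at a push of about 10 N.
- screwdriver_mid (a point): Middle of the yellow handle (29 mm thick, 85 mm long) of the screwdriver that already hangs, loose, in its own clips on the board, handle up the slope; y towards the butt; 14.5 mm off the face. It must stay in its clips.
- tape_measure: Black tape measure standing on the bench in front of the board, 44 x 90 x 69 mm high; origin under its middle.
- screw_jar: Clear jar of screws with a white lid, 64 mm across, 87 mm high; origin under its middle.
- glue_bottle: White glue bottle with an orange cap, 48 mm across, 143 mm high, standing to the right of the board; origin under its middle.

How it is judged:
At the end, for the whole second after the job is handed in: Chisel, torch and marker each snapped home in their own clips, the right way round, at rest: mid point within 4 mm of its place across the board and off the face, 10 mm along the tool, axis within 0.1 rad; the screwdriver within 12 mm of where it hung (x of chisel_mid in the frame of chisel_place between -0.01 and 0.01 m and y of chisel_mid in the frame of chisel_place between -0.004 and 0.004 m and z of chisel_mid in the frame of chisel_place between -0.004 and 0.004 m and angle between the y axis of chisel_mid and the x axis of chisel_place, either way round below 0.1 rad and x of chisel_edge in the frame of chisel_place below -0.15 m and linear speed of each of chisel, torch, marker below 0.02 m/s and x of torch_mid in the frame of torch_place between -0.01 and 0.01 m and y of torch_mid in the frame of torch_place between -0.004 and 0.004 m and z of torch_mid in the frame of torch_place between -0.004 and 0.004 m and angle between the y axis of torch_mid and the x axis of torch_place, either way round below 0.1 rad and x of torch_lens in the frame of torch_place below -0.07 m and x of marker_mid in the frame of marker_place between -0.01 and 0.01 m and y of marker_mid in the frame of marker_place between -0.004 and 0.004 m and z of marker_mid in the frame of marker_place between -0.004 and 0.004 m and angle between the y axis of marker_mid and the x axis of marker_place, either way round below 0.1 rad and x of marker_cap in the frame of marker_place below -0.05 m and distance of screwdriver_mid from where it was at the start of the episode below 0.012 m); the robot touches nothing.
It fails at once if the screwdriver is pushed or pulled more than 20 mm out of its place (distance of screwdriver_mid from where it was at the start of the episode above 0.02 m).
It fails at once if the tape measure is moved by more than 30 mm (distance of tape_measure from where it was at the start of the episode above 0.03 m).
It fails at once if the screw jar is moved by more than 30 mm (distance of screw_jar from where it was at the start of the episode above 0.03 m).
It fails at once if the glue bottle is moved by more than 30 mm (distance of glue_bottle from where it was at the start of the episode above 0.03 m).
It fails at once if the tape measure, the screw jar or the glue bottle is tipped over (angle between any of tape_measure, screw_jar, glue_bottle's own z axis and vertical above 0.5 rad).
It also fails if it takes over 72 s, if anything falls off the work surface, if the arm or the gripper's body presses on something with over 40 N, if the wrist force passes 120 N, or if a joint passes its speed limit or range.

ROBOT

A 6-joint arm with a two-finger parallel gripper is mounted at the origin on a cart in front of the work surface, level with it; the furniture and walls round the work are solid. World frame = base frame: x ahead of the robot, y to its left, z up, the work surface at z = 0. Lengths are in m, angles in rad, forces in N, time in s.
With the tool pointing down it reaches from about 0.35 to 0.775 m from the base axis. Payload 5.5 kg.
Tool frame: the origin (TCP) lies midway between the tips of the shut fingers; the grasp point (between the pads) lies 19 mm behind it (env.tcp_to_grasp is the distance from the TCP to the grasp point, in m); z points along the fingers, y is the direction in which the jaws open and shut (so a half turn about z gives the same grasp; the last joint's range is limited). The gripper opens to 85 mm and grips with 20 to 120 N. Pads are 22 mm wide; open, the fingers measure 114 mm over their backs; the gripper's body (76 mm by 85 mm) begins 54 mm behind the grasp point. The pads swing forward as they close: fully open they stand 13 mm farther back than shut.
Start: joints at [0.971, 0.313, 0.046, 1.304, 0, 1.431], TCP at [0.255, 0.515, 0.231] pointing down, gripper open.
Joint ranges: [-2.76, 2.76], [-0.86, 1.69], [-1.03, 1.26], [-2.2, 2.34], [-1.47, 1.5], [-3.14, 3.14]. Speed limits (rad/s): [2.57, 2.57, 3.14, 3.14, 3.14, 3.14].

INTERFACE

Orientations are given as a unit quaternion [w, x, y, z].
In Python, from workcell import get_state, viewer, hand_in, finder, env gives the robot as it stands.
- The arm moves only by the tool arm_command, never from a script. Its argument "motion" is a list of rows, each an object of numbers: "x", "y", "z": the shift along the tool's x, y, z in mm; "rx", "ry", "rz": the turn, a rotation vector about the tool's x, y, z in degrees; "hand": the closure, from -1 (fully open) to 1 (shut). A call has 1 to 10 rows; each row is the pose to reach, as a shift and turn from the pose commanded when the call began, along the tool's axes at that moment; what a row does not reach only later rows make up. A row lasts 1/8 s, in which the tool goes at most 62.5 mm and 10.7 degrees, less where a joint would pass 70% of its speed; a pose out of reach is approached as far as the arm can. A call with a gripper value outside its range is refused whole. The fingers move at their own pace and stop on an object; "force" is the grip in N (left out, the last holds). Time passes only in rows, so rows that repeat a pose let the fingers close. It gives the time, the measured TCP pose, the force and the opening at its end, in the units of the state.
- get_state(): the state, without advancing time (a new reading comes with each control period).
- viewer.read_camera(name): name is "scene" or "top" or "wrist"; returns a dict with "image" (384x512x3 uint8, red, green, blue), "z_map" (384x512 float32, m along the optical axis (not along the pixel's ray), 0 where there is no reading), "intrinsics" (3x3 intrinsics, pixels), "k1" (the pictures are not rectified: a ray, as slopes to the right and down, at radius r is drawn at 1 + k1 r^2 times it, then the intrinsics apply), "rvec" (rotation vector, rad) and "tvec" (3), from world to camera coordinates, as OpenCV has them. Camera axes: x right, y down, z forward; pixel columns grow to the right and rows downward; lengths in m; the calibration is good to about 2 mm. A picture is of the moment at which its call begins.
- hand_in(): hands the job in, once; it reports no verdict.
Trained networks look in a picture, given as the dict that the camera call returned (one of the last four; its "shot" number tells which), for a name from the list of things; names that differ only in an ending like _2 or _b are one class to them, and where a whole thing is asked for, a point or a joint stands for the part that bears it (a point fixed in the world has none). Each returns a list of dicts, best first, with "score" (0 to 1); they miss things now and then, are a little off and sometimes report something else, mostly with a low value. They report only what shows in the picture. A call takes as long as a camera call.
- finder.find_in(picture, query): "at" ([column, row] in pixels, amid what is visible of it).
- finder.masks_of(picture, query): "region" (384x512 bool, what is visible of it) and "at" ([column, row] in pixels, amid what is visible of it).
The state is a dict: "clock": time; "joint_pos": joint angles; "qvel": joint speeds; "tau": joint torques, N m; "tcp_pos": TCP position; "orientation": TCP orientation; "wrist_force": force on the tool from outside, world axes, zero at the start; "ft_torque": the same for the moment, N m; "finger_gap": finger opening in m.
Only numpy, scipy, OpenCV 4.12 (cv2) and the standard library are available. Lean on these libraries where they do the work, as an engineer would, in place of code of your own. Each camera call takes 0.05 s, during which the arm holds its last target.

## Working session

There is one attempt and no reset: what is moved stays moved. The work goes in short steps, Python scripts to look and compute and a tool call to move; the robot and the scene stay as the last step left them, time stands still between calls to the robot, and variables do not carry over. Pictures are saved under pics/ and viewed, and the job is handed in when it is done.

Besides the shell and the picture viewer there is one more tool, called after "Request:" in YAML: its name, and indented under it one key for each argument. arm_command: Moves the arm, as the interface text tells. Its arguments: {"type":"object","properties":{"motion":{"type":"array","items":{"type":"object","properties":{"x":{"type":"number"},"y":{"type":"number"},"z":{"type":"number"},"rx":{"type":"number"},"ry":{"type":"number"},"rz":{"type":"number"},"hand":{"type":"number"}}}},"force":{"type":"number"}},"required":["motion"]}

```bash
ls; mkdir -p pics
cat > h.py <<'E'
import numpy as np, cv2
from scipy.spatial.transform import Rotation as R
from workcell import get_state, viewer, hand_in, finder, env
def cam(n): return viewer.read_camera(n)
def save(d,name,crop=None,scale=1):
    im=d['image'][:,:,::-1]
    if crop: im=im[crop[1]:crop[3],crop[0]:crop[2]]
    if scale!=1: im=cv2.resize(im,None,fx=scale,fy=scale,interpolation=cv2.INTER_CUBIC)
    cv2.imwrite('pics/'+name+'.png',im)
def slopes(d,px):
    K=d['intrinsics']; px=np.atleast_2d(np.asarray(px,float))
    u=(px-[K[0,2],K[1,2]])/[K[0,0],K[1,1]]
    s=u.copy()
    for _ in range(20): s=u/(1+d['k1']*(s**2).sum(1,keepdims=True))
    return s
def unproj(d,px,z):
    s=slopes(d,px); z=np.asarray(z,float).reshape(-1,1)
    pc=np.hstack([s,np.ones((len(s),1))])*z
    Rm=R.from_rotvec(np.ravel(d['rvec'])).as_matrix()
    return (pc-np.ravel(d['tvec']))@Rm
def rays(d,px):
    s=slopes(d,px);Rm=R.from_rotvec(np.ravel(d['rvec'])).as_matrix()
    return -Rm.T@np.ravel(d['tvec']), np.hstack([s,np.ones((len(s),1))])@Rm
def onplane(d,px,p0,n):
    o,v=rays(d,px); t=((p0-o)@n)/(v@n); return o+v*t[:,None]
def proj(d,P):
    Rm=R.from_rotvec(np.ravel(d['rvec'])).as_matrix()
    pc=np.atleast_2d(P)@Rm.T+np.ravel(d['tvec']); s=pc[:,:2]/pc[:,2:]
    s=s*(1+d['k1']*(s**2).sum(1,keepdims=True)); K=d['intrinsics']
    return s*[K[0,0],K[1,1]]+[K[0,2],K[1,2]]
def cloud(d):
    z=d['z_map']; v,u=np.mgrid[0:z.shape[0],0:z.shape[1]]
    P=unproj(d,np.c_[u.ravel(),v.ravel()],z.ravel()).reshape(*z.shape,3); P[z==0]=np.nan
    return P
def maskpts(d,q):
    m=finder.masks_of(d,q)
    return m
E
python3 - <<'E'
from h import *
s=get_state(); print({k:np.round(v,3) for k,v in s.items()})
for n in ['scene','top','wrist']:
    d=cam(n); save(d,n+'0',None,1.5); print(n,d['intrinsics'].round(1).tolist(),d['k1'],np.ravel(d['rvec']),np.ravel(d['tvec']))
    import pickle; pickle.dump(d,open(n+'0.pkl','wb'))
    for q in ['chisel','torch','marker','screwdriver_mid','tape_measure','screw_jar','glue_bottle','tool_board','chisel_clips']:
        print(q,[(np.round(r['at']).tolist(),round(r['score'],2)) for r in finder.find_in(d,q)][:3])
E
```

```text
pics
{'clock': np.float64(0.0), 'joint_pos': array([ 0.971,  0.314,  0.045,  1.304, -0.   ,  1.431]), 'qvel': array([ 0.001, -0.   ,  0.002, -0.001, -0.001,  0.002]), 'tau': array([-3.0000e-03, -4.8063e+01,  2.9853e+01,  2.0000e-02, -0.0000e+00,
       -0.0000e+00]), 'tcp_pos': array([0.255, 0.515, 0.23 ]), 'orientation': array([-0.   ,  0.228,  0.974, -0.001]), 'wrist_force': array([-0.261, -0.414,  0.733]), 'ft_torque': array([-0.012,  0.036,  0.011]), 'finger_gap': np.float64(0.086)}
scene [[363.8, 0.0, 256.4], [0.0, 363.8, 187.9], [0.0, 0.0, 1.0]] -0.10238478842624639 [ 2.23505948 -1.03112326  0.38650487] [-0.29591757  0.34062799  0.87419022]
chisel [([193.0, 163.0], 0.51)]
torch [([361.0, 290.0], 0.55)]
marker [([291.0, 167.0], 0.54)]
screwdriver_mid [([258.0, 148.0], 0.85)]
tape_measure [([290.0, 165.0], 0.28)]
screw_jar [([293.0, 246.0], 0.75)]
glue_bottle [([336.0, 225.0], 0.79)]
tool_board [([274.0, 188.0], 0.77), ([339.0, 224.0], 0.54)]
chisel_clips [([276.0, 194.0], 0.94), ([260.0, 148.0], 0.73), ([273.0, 167.0], 0.15)]
top [[385.0, 0.0, 255.8], [0.0, 385.0, 192.8], [0.0, 0.0, 1.0]] -0.10440609850576167 [ 2.18172101 -2.14948494  0.11167597] [0.01846878 0.50837708 1.32968155]
chisel [([175.0, 201.0], 0.57)]
torch [([363.0, 214.0], 0.91), ([324.0, 179.0], 0.62)]
marker [([268.0, 159.0], 0.69)]
screwdriver_mid [([226.0, 160.0], 0.63)]
tape_measure [([267.0, 224.0], 0.85), ([267.0, 158.0], 0.6)]
screw_jar [([313.0, 226.0], 0.69)]
glue_bottle [([327.0, 179.0], 0.49)]
tool_board [([257.0, 181.0], 0.6)]
chisel_clips [([268.0, 184.0], 0.58)]
wrist [[332.7, 0.0, 263.1], [0.0, 332.7, 188.1], [0.0, 0.0, 1.0]] 0.028424791655968493 [-2.43232529 -1.51137246 -0.24161931] [-0.57518879 -0.04112298  0.38077744]
chisel [([185.0, 328.0], 0.56)]
torch []
marker []
screwdriver_mid []
tape_measure []
screw_jar []
glue_bottle []
tool_board []
chisel_clips []
```

View pics/scene0.png

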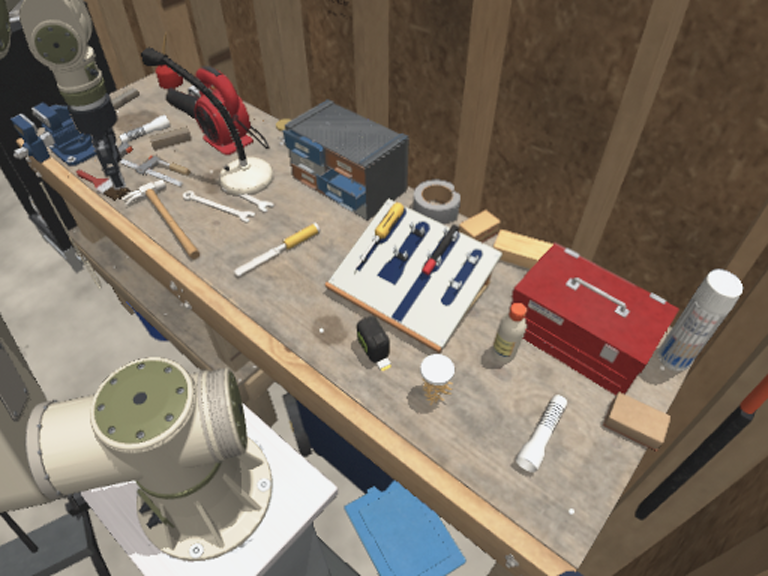

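View pics/top0.png

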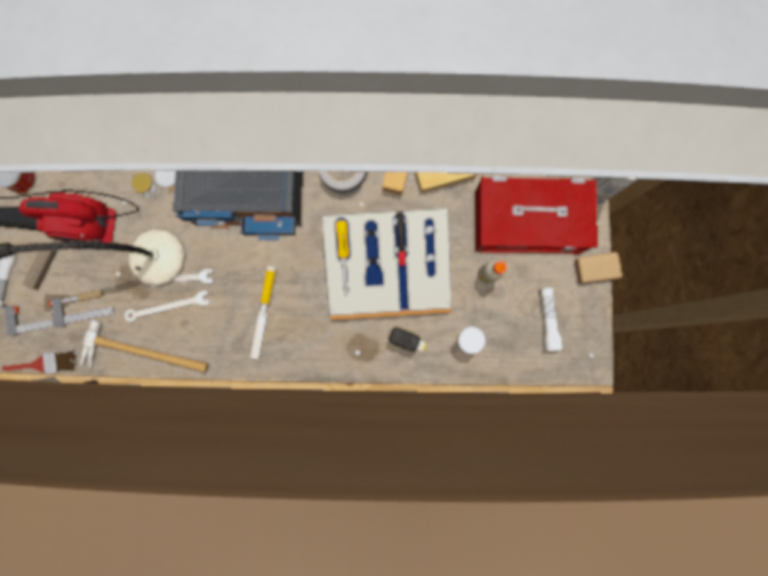

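View pics/wrist0.png

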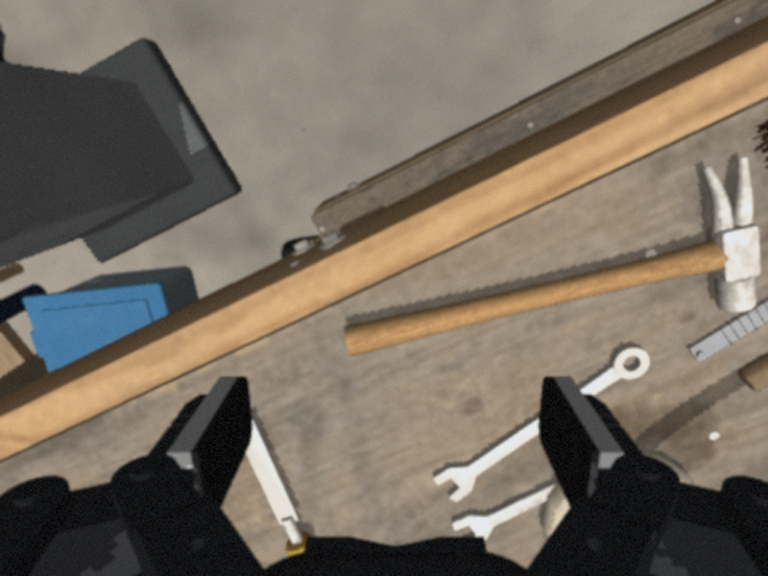

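```bash
cat > a.py <<'E'
from h import *
import pickle
for n in ['top','scene']:
    d=pickle.load(open(n+'0.pkl','rb')); P=cloud(d)
    for q,px in {'top':{'board':(222,207),'chisel handle':(179,190),'blade':(172,222),'torchbarrel':(365,200),'torchhead':(367,228),'tape':(267,224),'jar':(313,227),'glue':(333,178),'bench':(200,200)},
      'scene':{'chisel handle':(200,158),'board':(240,180),'jar':(292,247),'tape':(248,226),'glue':(345,210),'torchhead':(352,305),'barrel':(366,277)}}[n].items():
        print(n,q,P[px[1],px[0]].round(3))
    # board plane
    d=d
    m=((P[...,0]>.4)&(P[...,0]<.8)&(abs(P[...,1])<.3)&(P[...,2]>.015)&(P[...,2]<.12))
    im=d['image'].astype(int); w=(im.min(2)>150)&m&(im.max(2)-im.min(2)<40)
    Q=P[w]
    # ransac
    rng=np.random.default_rng(0);best=0
    for _ in range(400):
        a=Q[rng.choice(len(Q),3,False)]; nn=np.cross(a[1]-a[0],a[2]-a[0]); l=np.linalg.norm(nn)
        if l<1e-6: continue
        nn/=l; c=(abs((Q-a[0])@nn)<.004).sum()
        if c>best: best=c; B=(a[0],nn)
    inl=abs((Q-B[0])@B[1])<.004; q=Q[inl]; c=q.mean(0); nn=np.linalg.svd(q-c,full_matrices=False)[2][2]; nn*=np.sign(nn[2])
    print(n,'plane',c.round(4),nn.round(4),'tilt',np.degrees(np.arccos(nn[2])),inl.sum(),len(Q),'resid',((q-c)@nn).std())
    u=np.cross([0,0,1.],nn); 
    e2=np.cross(nn,[1,0,0]);e2=np.cross(nn,[1,0,0.]); e2/=np.linalg.norm(e2); e1=np.cross(e2,nn)
    uv=np.c_[(q-c)@e1,(q-c)@e2].astype(np.float32); r=cv2.minAreaRect(uv); 
    print(r, (c+e1*r[0][0]+e2*r[0][1]).round(4), [ (c+e1*x+e2*y).round(3).tolist() for x,y in cv2.boxPoints(r)])
    az=np.degrees(np.arctan2(-nn[1],-nn[0])); print('azimuth uphill',az)
E
python3 a.py
```

```text
top board [0.456 0.144 0.026]
top chisel handle [0.515 0.299 0.022]
top blade [0.401 0.324 0.006]
top torchbarrel [ 0.488 -0.36   0.032]
top torchhead [ 0.389 -0.364  0.038]
top tape [ 0.398 -0.014  0.06 ]
top jar [ 0.39  -0.167  0.088]
top glue [ 0.548 -0.224  0.145]
top bench [ 0.482  0.227 -0.001]
top plane [0.5623 0.0189 0.0629] [-0.3418 -0.0264  0.9394] tilt 20.049173914392046 3425 4332 resid 0.0019782301898237068
((0.00490812212228775, 0.001405954360961914), (0.2333371937274933, 0.28404855728149414), 4.405176162719727) [0.5669 0.0203 0.0646] [[0.447, 0.154, 0.025], [0.468, -0.129, 0.024], [0.686, -0.114, 0.104], [0.666, 0.17, 0.105]]
azimuth uphill 4.413454846564719
scene chisel handle [0.504 0.295 0.015]
scene board [0.5   0.105 0.041]
scene jar [ 0.385 -0.18   0.087]
scene tape [ 0.374 -0.04   0.063]
scene glue [ 0.537 -0.234  0.136]
scene torchhead [ 0.374 -0.377  0.038]
scene barrel [ 0.466 -0.365  0.032]
scene plane [0.5511 0.002  0.0576] [-0.3408 -0.0263  0.9398] tilt 19.98639555425117 4084 4674 resid 0.0016810506445446146
((0.0488850474357605, -0.046194836497306824), (0.29169943928718567, 0.41147851943969727), 5.081694602966309) [ 0.597  -0.0446  0.0729] [[0.443, 0.149, 0.023], [0.478, -0.261, 0.024], [0.751, -0.238, 0.123], [0.716, 0.172, 0.122]]
azimuth uphill 4.410593632732327
```

```bash
cat >> h.py <<'E'
def Rq(q): return R.from_quat([q[1],q[2],q[3],q[0]])
YAW=np.radians(4.41); TILT=np.radians(20)
BC=np.array([0.567,0.0203,0.0646])
BX=np.array([np.cos(YAW)*np.cos(TILT),np.sin(YAW)*np.cos(TILT),np.sin(TILT)]); BY=np.array([-np.sin(YAW),np.cos(YAW),0]); BZ=np.cross(BX,BY)
BR=np.c_[BX,BY,BZ]
def toB(P): return (np.atleast_2d(P)-BC)@BR
def fromB(p): return BC+BR@np.asarray(p,float)
# tool orientation square to board: z=-BZ, y=BY, x=y×z
TB=np.c_[np.cross(BY,-BZ),BY,-BZ]
def tdown(az): # pointing down, jaws opening along azimuth az(deg)
    y=np.array([np.cos(np.radians(az)),np.sin(np.radians(az)),0]); z=np.array([0,0,-1.]); return np.c_[np.cross(y,z),y,z]
def move(pos,rot,s=None):
    s=s or get_state(); R0=Rq(s['orientation']).as_matrix(); p0=np.array(s['tcp_pos'])
    sh=R0.T@(np.asarray(pos)-p0)*1000; rv=np.degrees(R.from_matrix(R0.T@rot).as_rotvec())
    print('from',p0.round(4),'to',np.round(pos,4),'| shift mm',sh.round(1),'rot deg',rv.round(2),'rows>=',max(np.linalg.norm(sh)/62.5,np.linalg.norm(rv)/10.7).round(1)); return sh,rv
def orient_err(rot):
    R0=Rq(get_state()['orientation']).as_matrix(); return np.degrees(R.from_matrix(R0.T@rot).as_rotvec()).round(2)
E
python3 - <<'E'
from h import *; import pickle
d=pickle.load(open('wrist0.pkl','rb')); s=get_state()
Rm=R.from_rotvec(np.ravel(d['rvec'])).as_matrix(); C=-Rm.T@np.ravel(d['tvec']); R0=Rq(s['orientation']).as_matrix()
print('cam in tool',R0.T@(C-s['tcp_pos']),'cam axes in tool\n',(R0.T@Rm.T).round(3))
# ortho of board from scene/top
for n in ['scene','top']:
    d=pickle.load(open(n+'0.pkl','rb'))
    xs=np.arange(.13,-.13,-.0005); ys=np.arange(.16,-.16,-.0005)
    g=np.array([[fromB([x,y,0]) for y in ys] for x in xs]); uv=proj(d,g.reshape(-1,3)).reshape(len(xs),len(ys),2).astype(np.float32)
    o=cv2.remap(d['image'],uv[...,0],uv[...,1],cv2.INTER_CUBIC); cv2.imwrite(f'pics/ortho_{n}.png',o[:,:,::-1])
E
```

```text
cam in tool [ 0.07988224 -0.00016844 -0.14373837] cam axes in tool
 [[ 0.001 -0.95  -0.311]
 [ 1.     0.001  0.001]
 [-0.001 -0.311  0.95 ]]
```

View pics/ortho_scene.png

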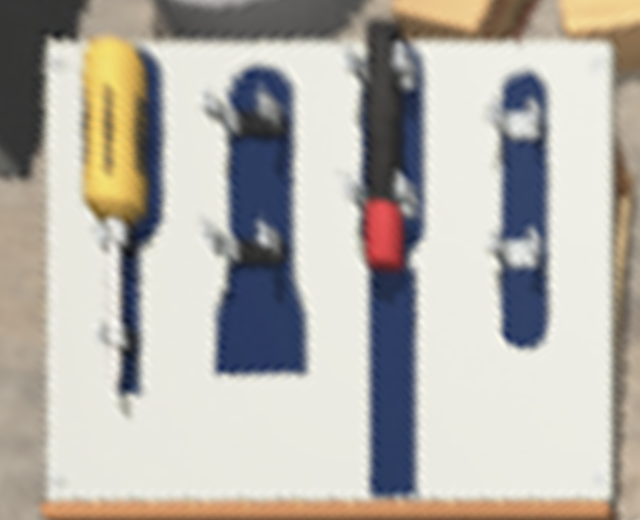

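View pics/ortho_top.png

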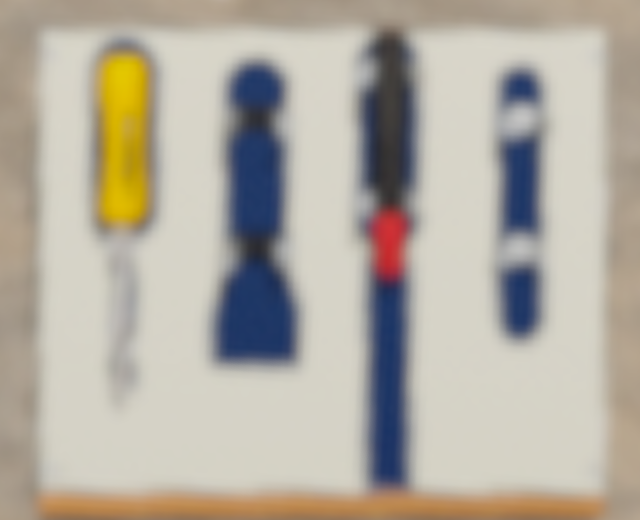

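Run:
```python
from h import *
move(fromB([0.09,-0.04,0.14]),TB)
```

```text
from [0.2552 0.5153 0.2313] to [ 0.6067 -0.0168  0.2269] | shift mm [-551.1 -320.8    4.3] rot deg [ -5.36 -19.51 -30.44] rows>= 10.2
```

Request:
arm_command:
  motion:
    - {"x":-55,"y":-32,"z":-2,"rx":-0.5,"ry":-2,"rz":-3,"hand":-1}
    - {"x":-110,"y":-64,"z":-4,"rx":-1,"ry":-4,"rz":-6}
    - {"x":-165,"y":-96,"z":-6,"rx":-1.5,"ry":-6,"rz":-9}
    - {"x":-220,"y":-128,"z":-8,"rx":-2,"ry":-8,"rz":-12}
    - {"x":-275,"y":-160,"z":-8,"rx":-2.5,"ry":-10,"rz":-15}
    - {"x":-330,"y":-192,"z":-6,"rx":-3,"ry":-12,"rz":-18}
    - {"x":-385,"y":-224,"z":-4,"rx":-3.7,"ry":-14,"rz":-21}
    - {"x":-440,"y":-256,"z":0,"rx":-4.3,"ry":-16,"rz":-24}
    - {"x":-495,"y":-288,"z":2,"rx":-4.8,"ry":-18,"rz":-27.5}
    - {"x":-551,"y":-321,"z":4.3,"rx":-5.36,"ry":-19.51,"rz":-30.44}

```text
invalid input at $.motion[1]: expected keys x, y, z, rx, ry, rz, hand
```

Request:
arm_command:
  motion:
    - {"x":0,"hand":0}
    - {"x":0,"hand":0}

```text
invalid input at $.motion[0]: expected keys x, y, z, rx, ry, rz, hand
```

Run:
```python
from h import *; import pickle
s=get_state(); print(s['clock'],s['finger_gap'],s['qvel'].round(3),s['joint_pos'])
move(fromB([0.09,-0.04,0.14]),TB)
d=cam('wrist'); pickle.dump(d,open('w1.pkl','wb')); save(d,'w1',None,1.5)
xs=np.arange(.13,-.13,-.0005); ys=np.arange(.16,-.16,-.0005)
g=np.array([[fromB([x,y,0]) for y in ys] for x in xs]); uv=proj(d,g.reshape(-1,3)).reshape(len(xs),len(ys),2).astype(np.float32)
o=cv2.remap(d['image'],uv[...,0],uv[...,1],cv2.INTER_CUBIC); cv2.imwrite(f'pics/ortho_w1.png',o[:,:,::-1])
```

```text
1.5 0.08528106466815831 [-0.002 -0.001 -0.     0.     0.001  0.002] [9.71398693e-01 3.13199229e-01 4.61070165e-02 1.30359253e+00
 3.30187607e-05 1.43121652e+00]
from [0.2552 0.5153 0.2313] to [ 0.6067 -0.0168  0.2269] | shift mm [-551.1 -320.8    4.3] rot deg [ -5.36 -19.51 -30.44] rows>= 10.2
```

View pics/w1.png

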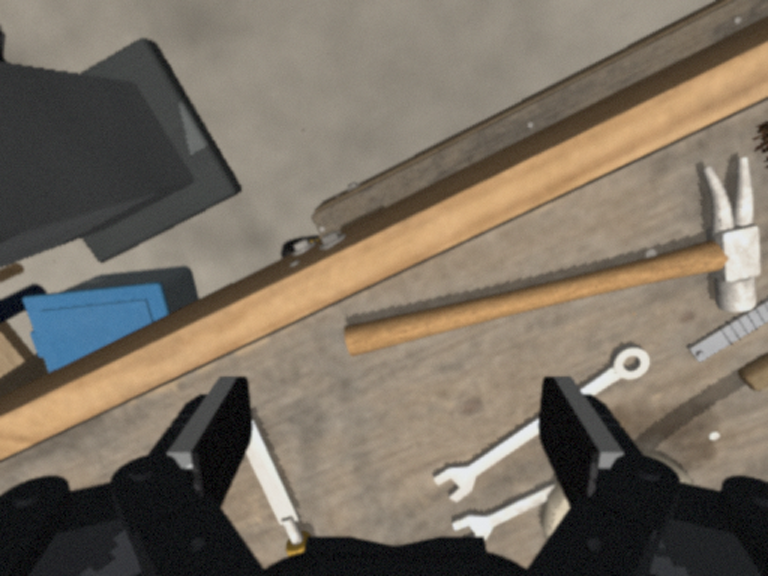

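View pics/ortho_w1.png

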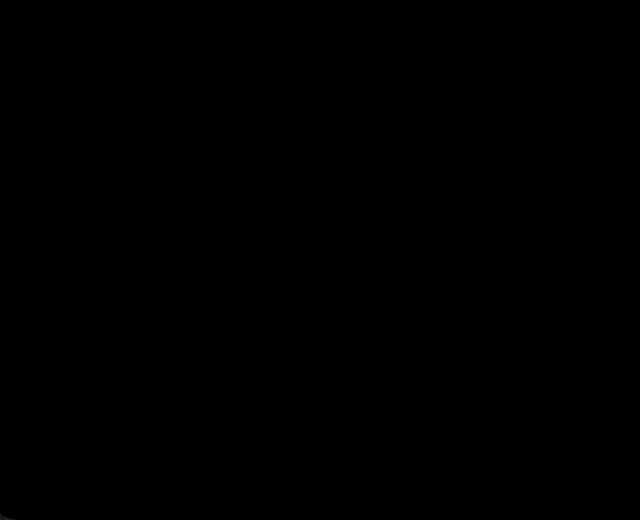

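Request:
arm_command:
  motion:
    - {"x":-55,"y":-32,"z":-2,"rx":-0.5,"ry":-2,"rz":-3,"hand":-1}
    - {"x":-110,"y":-64,"z":-4,"rx":-1,"ry":-4,"rz":-6,"hand":-1}
    - {"x":-165,"y":-96,"z":-6,"rx":-1.5,"ry":-6,"rz":-9,"hand":-1}
    - {"x":-220,"y":-128,"z":-8,"rx":-2,"ry":-8,"rz":-12,"hand":-1}
    - {"x":-275,"y":-160,"z":-8,"rx":-2.5,"ry":-10,"rz":-15,"hand":-1}
    - {"x":-330,"y":-192,"z":-6,"rx":-3,"ry":-12,"rz":-18,"hand":-1}
    - {"x":-385,"y":-224,"z":-4,"rx":-3.7,"ry":-14,"rz":-21,"hand":0}
    - {"x":-440,"y":-256,"z":0,"rx":-4.3,"ry":-16,"rz":-24,"hand":0}
    - {"x":-495,"y":-288,"z":2,"rx":-4.8,"ry":-18,"rz":-27.5,"hand":0}
    - {"x":-551,"y":-321,"z":4.3,"rx":-5.36,"ry":-19.51,"rz":-30.44,"hand":0}

```text
clock: 2.8
tcp_pos: [0.6001, -0.0078, 0.2278]
orientation: [0.174, -0.039, 0.984, 0.007]
wrist_force: [0.9, 1.4, 0.6]
finger_gap: 0.0431
```

Request:
arm_command:
  motion:
    - {"x":0,"y":0,"z":0,"rx":0,"ry":0,"rz":0,"hand":0}
    - {"x":0,"y":0,"z":0,"rx":0,"ry":0,"rz":0,"hand":0}

```text
clock: 3.05
tcp_pos: [0.5988, -0.0061, 0.227]
orientation: [0.173, -0.037, 0.984, 0.007]
wrist_force: [0.7, -0.6, 0.3]
finger_gap: 0.0427
```

```bash
cat > w.py <<'E'
from h import *; import pickle,sys
n=sys.argv[1]
s=get_state(); print(s['clock'],s['finger_gap'],s['qvel'].round(3),s['joint_pos'].round(3)); print('tcp B',toB(s['tcp_pos']),orient_err(TB))
d=cam('wrist'); pickle.dump(d,open(n+'.pkl','wb')); save(d,n,None,1.5)
h=float(sys.argv[2]) if len(sys.argv)>2 else 0
xs=np.arange(.13,-.13,-.0005); ys=np.arange(.16,-.16,-.0005)
g=np.array([[fromB([x,y,h]) for y in ys] for x in xs]); uv=proj(d,g.reshape(-1,3)).reshape(len(xs),len(ys),2).astype(np.float32)
o=cv2.remap(d['image'],uv[...,0],uv[...,1],cv2.INTER_CUBIC); cv2.imwrite(f'pics/ortho_{n}.png',o[:,:,::-1])
E
python3 w.py w2
```

```text
3.05 0.04267184525750951 [ 0.031 -0.013 -0.009  0.001  0.002 -0.003] [-0.19   0.087 -0.311  0.836  0.09  -0.25 ]
tcp B [[ 0.08342809 -0.02876688  0.14248901]] [ 0.01 -0.08 -0.08]
```

View pics/w2.png

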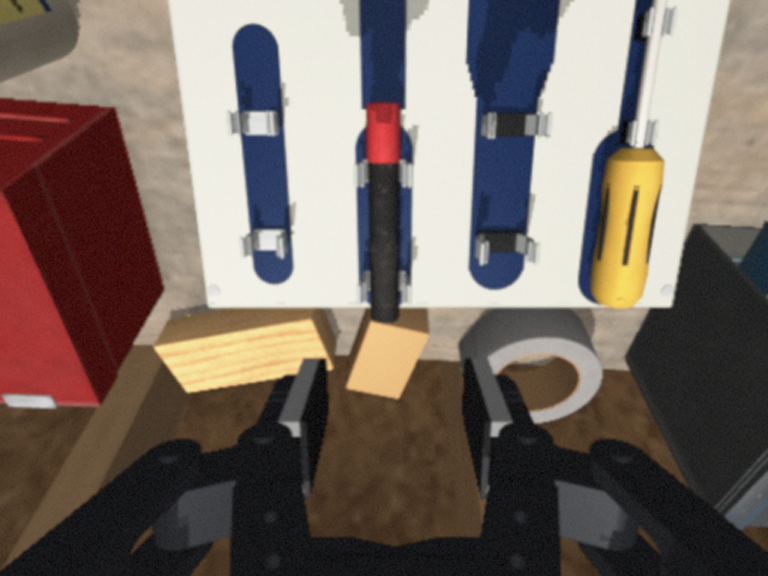

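View pics/ortho_w2.png

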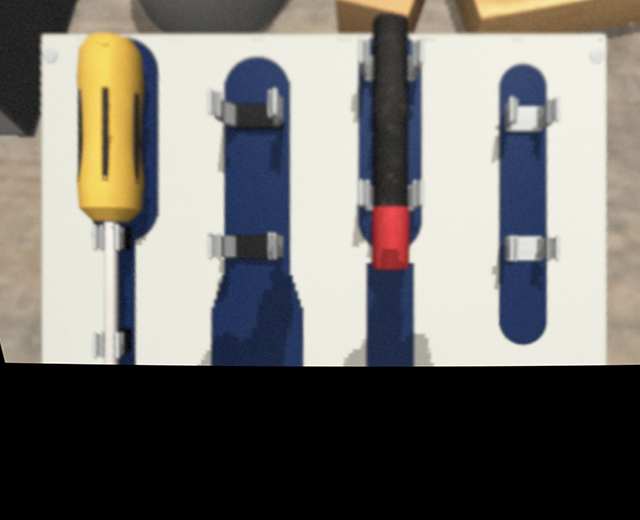

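Run:
```python
from h import *; import pickle
d=pickle.load(open('w2.pkl','rb')); P=cloud(d); B=toB(P.reshape(-1,3)).reshape(P.shape)
im=d['image'].astype(int); w=(im.min(2)>190)&(np.abs(B[...,0])<.11)&(np.abs(B[...,1]+.002)<.14)&(np.abs(B[...,2])<.02)
q=B[w]; A=np.c_[np.ones(len(q)),q[:,0],q[:,1]]; c,res,_,_=np.linalg.lstsq(A,q[:,2],rcond=None); print('wrist plane off',c,np.median(q[:,2]),len(q), (q[:,2]-A@c).std())
for n in ['top','scene']:
    e=pickle.load(open(n+'0.pkl','rb')); PP=toB(cloud(e).reshape(-1,3)); ii=e['image'].reshape(-1,3).astype(int); w=(ii.min(1)>150)&(np.abs(PP[:,0])<.105)&(np.abs(PP[:,1]+.002)<.135)&(np.abs(PP[:,2])<.02); print(n,np.median(PP[w,2]))
# marker
s=B[:,:,:]; bl=(im.max(2)<70)&(B[...,2]>.008)&(np.abs(B[...,1]+.035)<.02)&(np.abs(B[...,0]-.06)<.06)
q=B[bl]; print('marker',q.mean(0),q.min(0),q.max(0),np.percentile(q[:,2],[5,50,95])); print(np.polyfit(q[:,0],q[:,1],1))
r=(im[...,0]>120)&(im[...,1]<70)&(np.abs(B[...,1]+.035)<.02)&(np.abs(B[...,0])<.06)
q=B[r]; print('cap',q.mean(0),q.min(0),q.max(0))
# chisel jaws grey high
g=(im.max(2)-im.min(2)<25)&(B[...,2]>.012)&(im.min(2)>90)&(im.max(2)<252)
for nm,yc in [('torch',.031),('chisel',-.035),('marker',-.101)]:
    m=g&(np.abs(B[...,1]-yc)<.025)&(B[...,0]>-.02)&(B[...,0]<.12); q=B[m]; 
    for lo in (0,1):
        k=q[(q[:,0]>np.median(q[:,0]))==lo]; print(nm,len(k),k.mean(0).round(4),np.percentile(k[:,0],[5,95]).round(4),np.percentile(k[:,1],[5,95]).round(4),k[:,2].max().round(4))
```

```text
wrist plane off [ 0.00173903 -0.00183629  0.00289132] 0.0014356843957202738 40204 0.002133906769717739
top 0.00027320697548590094
scene -0.0006228125553276189
marker [ 0.07072929 -0.04009913  0.17221122] [ 0.02609991 -0.05499936  0.01234409] [ 0.11453169 -0.01500052  0.23119894] [0.01881539 0.21773671 0.22852134]
[-0.00834354 -0.039509  ]
cap [ 0.00942567 -0.03461954  0.02052266] [-0.00331832 -0.04315168  0.01544708] [ 0.02541408 -0.02701563  0.02387931]
torch 307 [0.0066 0.0328 0.028 ] [0.002  0.0111] [0.0159 0.0455] 0.0349
torch 307 [0.0681 0.0327 0.029 ] [0.0652 0.0761] [0.0159 0.0458] 0.1763
chisel 250 [ 0.0356 -0.0369  0.0466] [0.0255 0.0727] [-0.0543 -0.0203] 0.1865
chisel 249 [ 0.0893 -0.0395  0.0672] [0.0735 0.0996] [-0.0535 -0.0205] 0.1841
marker 224 [ 0.0054 -0.1011  0.021 ] [0.001  0.0098] [-0.1117 -0.0899] 0.0254
marker 224 [ 0.0654 -0.1013  0.0211] [0.0112 0.0751] [-0.1122 -0.0894] 0.025
```

Request:
arm_command:
  motion:
    - {"x":9,"y":-3,"z":55,"rx":0,"ry":0,"rz":0,"hand":0}
    - {"x":18,"y":-6.5,"z":100,"rx":0,"ry":0,"rz":0,"hand":0}
    - {"x":18,"y":-6.5,"z":108,"rx":0,"ry":0,"rz":0,"hand":0}
    - {"x":18,"y":-6.5,"z":108,"rx":0,"ry":0,"rz":0,"hand":0}

```text
clock: 3.6
tcp_pos: [0.62, -0.0097, 0.1206]
orientation: [0.174, -0.039, 0.984, 0.007]
wrist_force: [1.5, -0.5, 1.7]
finger_gap: 0.0426
```

```bash
python3 w.py w3 0.012; python3 -c "
from h import *
move(fromB([.0655,-.0355,.004]),TB)"
```

```text
3.6 0.042631528082811614 [-0.007 -0.024  0.034  0.003  0.001 -0.001] [-0.189  0.207 -0.448  0.578  0.091 -0.253]
tcp B [[ 0.0666762  -0.03396049  0.03532816]] [0.03 0.01 0.1 ]
from [ 0.6209 -0.0101  0.1218] to [ 0.6297 -0.0105  0.0908] | shift mm [ 2.4 -1.1 32.2] rot deg [-0.    0.14  0.09] rows>= 0.5
```

View pics/w3.png

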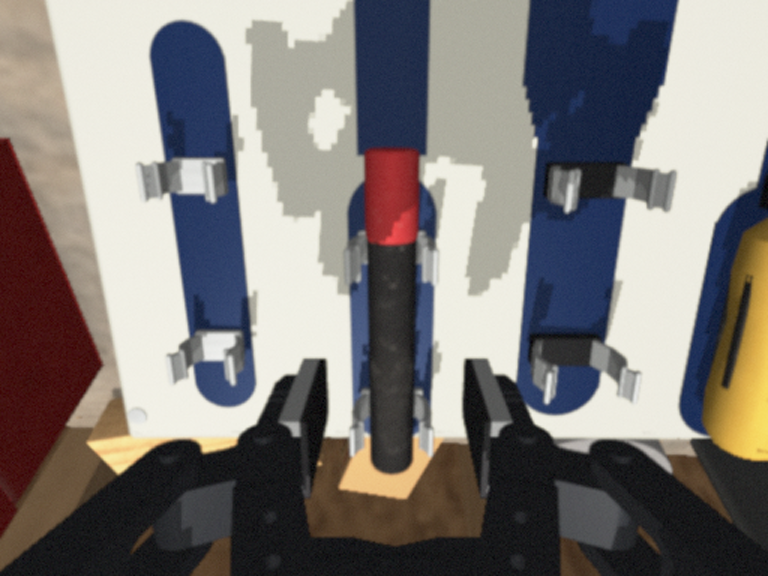

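Request:
arm_command:
  motion:
    - {"x":1,"y":-1,"z":20,"rx":0,"ry":0,"rz":0,"hand":0}
    - {"x":1,"y":-1,"z":30,"rx":0,"ry":0,"rz":0,"hand":0}
    - {"x":1,"y":-1,"z":30,"rx":0,"ry":0,"rz":0,"hand":0}
    - {"x":1,"y":-1,"z":30,"rx":0,"ry":0,"rz":0,"hand":0.2}
    - {"x":1,"y":-1,"z":30,"rx":0,"ry":0,"rz":0,"hand":0.4}
  force: 60

```text
clock: 4.28
tcp_pos: [0.6296, -0.0112, 0.0921]
orientation: [0.174, -0.038, 0.984, 0.007]
wrist_force: [-0.3, -0.0, 0.2]
finger_gap: 0.0256
```

```bash
python3 w.py w4 0.012
```

```text
4.275 0.02564948635330588 [-0.001  0.001 -0.002 -0.003 -0.001 -0.002] [-0.188  0.254 -0.467  0.511  0.09  -0.25 ]
tcp B [[ 0.06576759 -0.03625212  0.00536697]] [-0.02  0.06  0.  ]
```

View pics/w4.png

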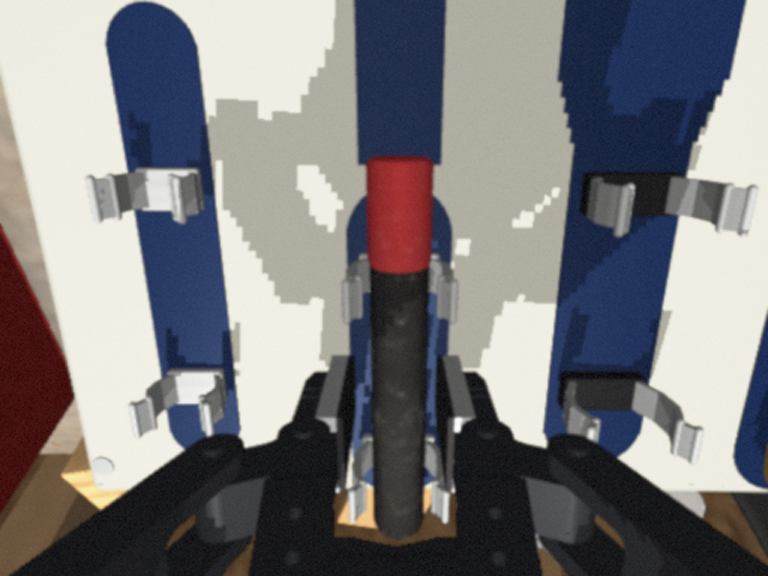

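Request:
arm_command:
  motion:
    - {"x":0,"y":0,"z":0,"rx":0,"ry":0,"rz":0,"hand":1}
    - {"x":0,"y":0,"z":0,"rx":0,"ry":0,"rz":0,"hand":1}
    - {"x":0,"y":0,"z":0,"rx":0,"ry":0,"rz":0,"hand":1}
    - {"x":0,"y":0,"z":-20,"rx":0,"ry":0,"rz":0,"hand":1}
    - {"x":0,"y":0,"z":-50,"rx":0,"ry":0,"rz":0,"hand":1}
    - {"x":0,"y":0,"z":-50,"rx":0,"ry":0,"rz":0,"hand":1}
  force: 70

```text
clock: 5.08
tcp_pos: [0.6135, -0.0128, 0.1407]
orientation: [0.176, -0.038, 0.984, 0.006]
wrist_force: [-0.5, -1.0, -0.1]
finger_gap: 0.0144
```

```bash
python3 w.py w5; python3 -c "
from h import *
move(fromB([.0375,-.1012,.03]),TB)"
```

```text
5.075 0.014358485703113886 [-0.001  0.033 -0.029 -0.03  -0.001  0.002] [-0.197  0.174 -0.437  0.619  0.093 -0.259]
tcp B [[ 0.06715447 -0.03656818  0.05650109]] [-0.06  0.23  0.02]
from [ 0.6129 -0.0127  0.1392] to [ 0.5997 -0.0787  0.1056] | shift mm [ 28.7 -64.8  25.3] rot deg [-0.04  0.13  0.  ] rows>= 1.2
```

View pics/w5.png

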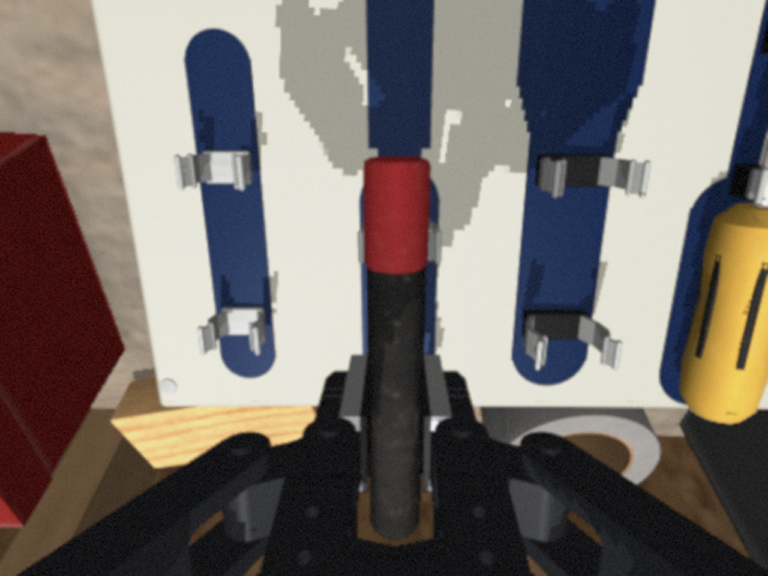

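View pics/ortho_w5.png

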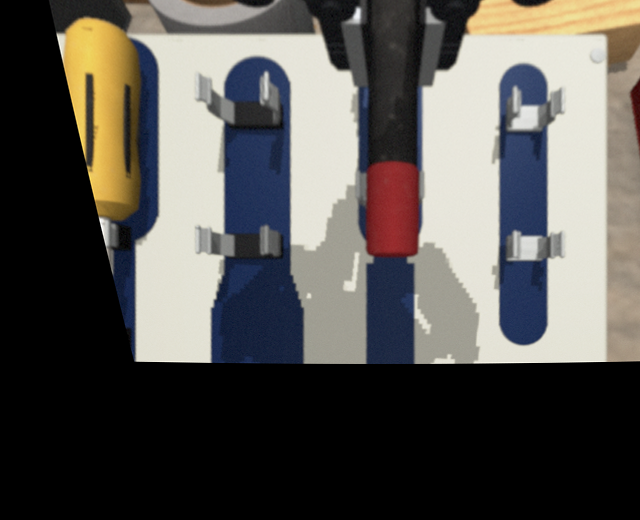

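Request:
arm_command:
  motion:
    - {"x":14,"y":-32,"z":0,"rx":0,"ry":0,"rz":0,"hand":1}
    - {"x":28.5,"y":-64.5,"z":5,"rx":0,"ry":0,"rz":0,"hand":1}
    - {"x":28.5,"y":-64.5,"z":25,"rx":0,"ry":0,"rz":0,"hand":1}
    - {"x":28.5,"y":-64.5,"z":25,"rx":0,"ry":0,"rz":0,"hand":1}
    - {"x":28.5,"y":-64.5,"z":25,"rx":0,"ry":0,"rz":0,"hand":1}

```text
clock: 5.75
tcp_pos: [0.5986, -0.0778, 0.1045]
orientation: [0.173, -0.038, 0.984, 0.007]
wrist_force: [0.5, -0.6, -0.0]
finger_gap: 0.0143
```

```bash
python3 w.py w6; python3 -c "
from h import *
move(fromB([.0375,-.1013,.0045]),TB)"
```

```text
5.75 0.014331166683056399 [ 0.005 -0.015  0.012  0.    -0.002  0.001] [-0.331  0.202 -0.497  0.55   0.136 -0.386]
tcp B [[ 0.03619948 -0.10022002  0.02926533]] [ 0.04 -0.07  0.02]
from [ 0.599  -0.0778  0.1051] to [ 0.6084 -0.0781  0.0817] | shift mm [-0.8 -1.  25.2] rot deg [ 0.02 -0.01  0.03] rows>= 0.4
```

View pics/w6.png

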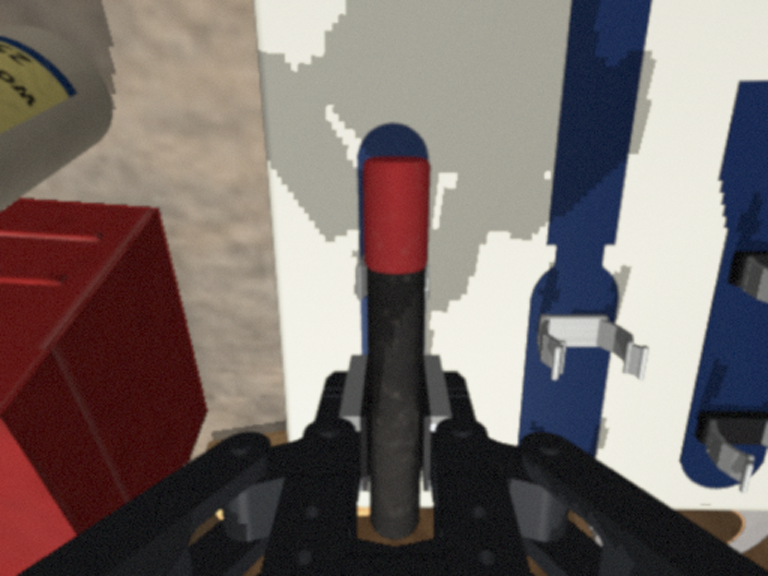

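Request:
arm_command:
  motion:
    - {"x":-0.5,"y":-1,"z":8,"rx":0,"ry":0,"rz":0,"hand":1}
    - {"x":-0.5,"y":-1,"z":13,"rx":0,"ry":0,"rz":0,"hand":1}
    - {"x":-0.5,"y":-1,"z":17,"rx":0,"ry":0,"rz":0,"hand":1}
    - {"x":-0.5,"y":-1,"z":21,"rx":0,"ry":0,"rz":0,"hand":1}
    - {"x":-0.5,"y":-1,"z":24,"rx":0,"ry":0,"rz":0,"hand":1}
    - {"x":-0.5,"y":-1,"z":25,"rx":0,"ry":0,"rz":0,"hand":1}
    - {"x":-0.5,"y":-1,"z":25,"rx":0,"ry":0,"rz":0,"hand":1}
  force: 90

```text
clock: 6.68
tcp_pos: [0.6082, -0.0782, 0.0825]
orientation: [0.174, -0.038, 0.984, 0.007]
wrist_force: [-3.3, 1.1, 8.5]
finger_gap: 0.0134
```

```bash
python3 w.py w7; python3 -c "
from h import *
s=get_state();print(s['wrist_force'],s['wrist_force']@BR)"
```

```text
6.675 0.013376071793870877 [-0.002  0.     0.     0.002  0.002  0.001] [-0.326  0.243 -0.508  0.496  0.135 -0.381]
tcp B [[ 0.03755964 -0.10140169  0.00532713]] [0.01 0.04 0.03]
[-3.82148894  1.47063166  8.18020032] [-0.67633819  1.76012356  8.95135432]
```

View pics/w7.png

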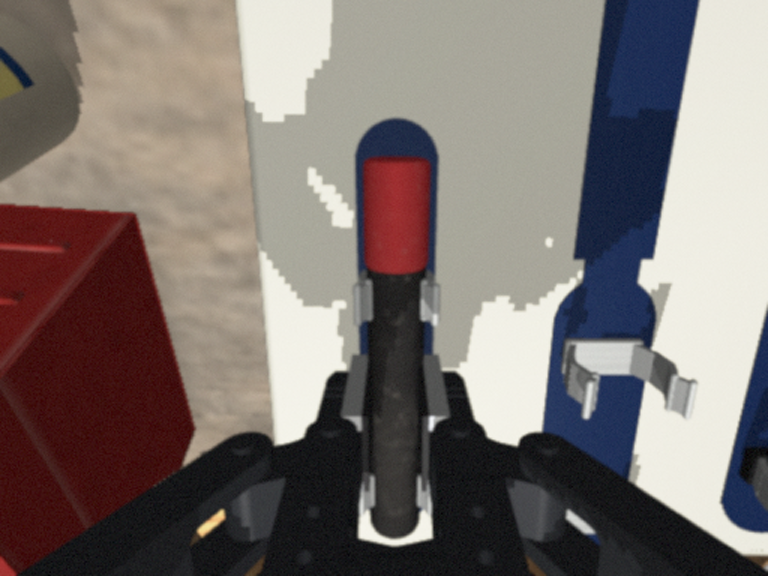

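Request:
arm_command:
  motion:
    - {"x":0,"y":0,"z":1.5,"rx":0,"ry":0,"rz":0,"hand":1}
    - {"x":0,"y":0,"z":2,"rx":0,"ry":0,"rz":0,"hand":1}
    - {"x":0,"y":0,"z":2,"rx":0,"ry":0,"rz":0,"hand":1}

```text
clock: 7.1
tcp_pos: [0.6083, -0.0782, 0.0823]
orientation: [0.174, -0.038, 0.984, 0.006]
wrist_force: [-15.4, 2.2, 22.7]
finger_gap: 0.0131
```

```bash
python3 -c "
from h import *
s=get_state();print(s['wrist_force'],s['wrist_force']@BR,toB(s['tcp_pos']))"
```

```text
[-15.43516477   2.23315285  22.70628945] [-6.53400153  3.41339808 26.54171059] [[ 0.03763304 -0.10141425  0.00509899]]
```

Request:
arm_command:
  motion:
    - {"x":0,"y":0,"z":-2,"rx":0,"ry":0,"rz":0,"hand":0.3}
    - {"x":0,"y":0,"z":-2,"rx":0,"ry":0,"rz":0,"hand":0.2}
    - {"x":0,"y":0,"z":-2,"rx":0,"ry":0,"rz":0,"hand":0.1}
    - {"x":0,"y":0,"z":-40,"rx":0,"ry":0,"rz":0,"hand":0}
    - {"x":0,"y":0,"z":-100,"rx":0,"ry":0,"rz":0,"hand":0}
    - {"x":-20,"y":50,"z":-140,"rx":0,"ry":0,"rz":0,"hand":-1}
    - {"x":-40,"y":70,"z":-140,"rx":0,"ry":0,"rz":0,"hand":-1}
    - {"x":-40,"y":70,"z":-140,"rx":0,"ry":0,"rz":0,"hand":-1}

```text
clock: 8.1
tcp_pos: [0.5945, -0.0081, 0.2265]
orientation: [0.175, -0.039, 0.984, 0.007]
wrist_force: [-0.3, 0.3, -0.4]
finger_gap: 0.0853
```

```bash
python3 w.py w8
```

```text
8.1 0.08525664975106616 [-0.032  0.011 -0.052  0.003 -0.007 -0.017] [-0.196  0.077 -0.326  0.828  0.093 -0.26 ]
tcp B [[ 0.07906473 -0.03047118  0.14346056]] [0.01 0.16 0.16]
```

View pics/w8.png

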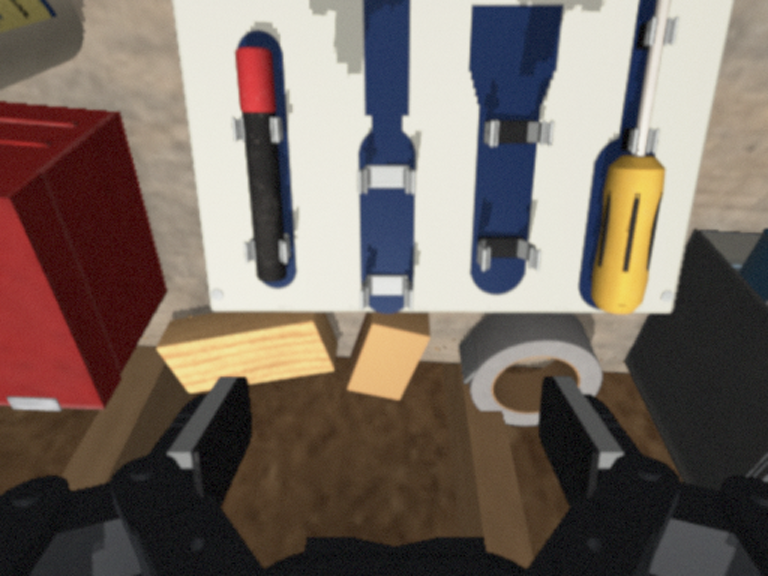

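View pics/ortho_w8.png

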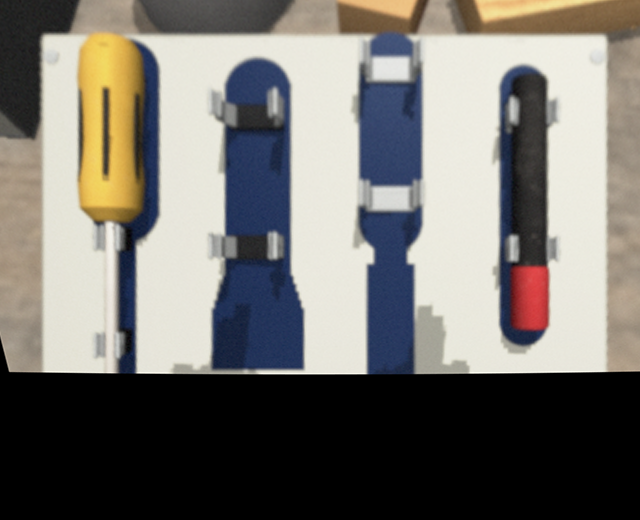

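Run:
```python
from h import *; import pickle
d=pickle.load(open('w8.pkl','rb')); P=cloud(d); B=toB(P.reshape(-1,3)).reshape(P.shape)
im=d['image'].astype(int); 
w=(im.min(2)>190)&(np.abs(B[...,1]+.07)<.06)&(np.abs(B[...,0]-.05)<.05); print('face z',np.median(B[w][:,2]))
for nm,m in [('black',(im.max(2)<70)),('red',(im[...,0]>120)&(im[...,1]<70))]:
    m=m&(np.abs(B[...,1]+.101)<.02)&(np.abs(B[...,0]-.03)<.07)&(B[...,2]<.05)&(B[...,2]>.013); q=B[m]; print(nm,len(q),q.mean(0).round(4),np.percentile(q,[1,99],axis=0).round(4)); 
    t=q[:,2]; 
    for lo in np.arange(-.04,.1,.02):
        k=q[(q[:,0]>lo)&(q[:,0]<lo+.02)]
        if len(k)>5: print(lo.round(2),np.percentile(k[:,2],90).round(4),np.median(k[:,1]).round(4))
```

```text
face z 0.0015087384791055924
black 2001 [ 0.0395 -0.0995  0.0198] [[-0.0017 -0.1069  0.0138]
 [ 0.0847 -0.0926  0.0227]]
-0.02 0.0218 -0.0986
0.0 0.0217 -0.1
0.02 0.0215 -0.0988
0.04 0.0215 -0.0989
0.06 0.0218 -0.0998
0.08 0.022 -0.0985
red 806 [-0.0181 -0.0998  0.0209] [[-0.0317 -0.1077  0.0172]
 [-0.0032 -0.0932  0.0234]]
-0.04 0.0224 -0.0998
-0.02 0.0226 -0.0989
```

Run:
```python
from h import *; import pickle
for n in ['top','scene']:
    d=pickle.load(open(n+'0.pkl','rb')); P=cloud(d); im=d['image'].astype(int)
    y=(im[...,0]>150)&(im[...,2]<90)&(im[...,1]>110)&(np.abs(P[...,1]-.3)<.06)&(P[...,0]>.4)&(P[...,0]<.62)&(P[...,2]<.05)&(P[...,2]>-.01)
    px=np.argwhere(y)[:,::-1]; q=onplane(d,px,np.array([0,0,.013]),np.array([0,0,1.])); c=q.mean(0); v=np.linalg.svd(q-c,full_matrices=False)[2][0]; v*=np.sign(v[0]); t=(q-c)@v
    print(n,len(q),'handle c',c.round(4),'ext',t.min().round(4),t.max().round(4),'mid',(c+v*(t.min()+t.max())/2).round(4),'az',np.degrees(np.arctan2(v[1],v[0])),np.percentile(P[y][:,2],[10,50,90]))
    m=(np.abs(P[...,1]-.325)<.06)&(P[...,0]>.33)&(P[...,0]<.46)&(im.min(2)>175)
    px=np.argwhere(m)[:,::-1]; q=onplane(d,px,np.array([0,0,.013]),np.array([0,0,1.]));print('blade',len(q),q.mean(0),q.min(0),q.max(0))
    # torch
    w=(im.min(2)>185)&(P[...,1]<-.33)&(P[...,1]>-.42)&(P[...,0]>.35)&(P[...,0]<.53)&(P[...,2]<.06)
    px=np.argwhere(w)[:,::-1]; q=onplane(d,px,np.array([0,0,.0195]),np.array([0,0,1.]));c=q.mean(0); v=np.linalg.svd(q-c,full_matrices=False)[2][0]; v*=np.sign(v[0]); t=(q-c)@v
    print(n,len(q),'torch c',c.round(4),'ext',t.min().round(4),t.max().round(4),'mid',(c+v*(t.min()+t.max())/2).round(4),'az',np.degrees(np.arctan2(v[1],v[0])),np.percentile(P[w][:,2],[10,50,90]))
```

```text
top 141 handle c [0.5123 0.304  0.013 ] ext -0.0391 0.0382 mid [0.5119 0.304  0.013 ] az -9.513399343818193 [0.01831137 0.02382932 0.02838643]
blade 171 [0.39980616 0.32213515 0.013     ] [0.34405398 0.30589583 0.013     ] [0.45813244 0.33861593 0.013     ]
top 271 torch c [ 0.4389 -0.3717  0.0195] ext -0.0652 0.0799 mid [ 0.4462 -0.3709  0.0195] az 6.624873979315151 [0.02810814 0.03281965 0.03834503]
scene 34 handle c [0.5053 0.2932 0.013 ] ext -0.0375 0.0403 mid [0.5067 0.293  0.013 ] az -10.088550828015183 [0.01189527 0.01483858 0.01723655]
blade 151 [0.39432256 0.3171722  0.013     ] [0.33754788 0.30040892 0.013     ] [0.46010803 0.33342601 0.013     ]
scene 508 torch c [ 0.4304 -0.373   0.0195] ext -0.068 0.0921 mid [ 0.4424 -0.3717  0.0195] az 6.353317225826501 [0.00812893 0.03039245 0.03672161]
```

Run:
```python
from h import *
move([.55,.292,.15],tdown(80.2))
move([.57,.292,.22],tdown(80.2))
```

```text
from [ 0.5932 -0.0088  0.2249] to [0.55  0.292 0.15 ] | shift mm [ 43.9 303.3  63.6] rot deg [ 2.48 19.89 14.17] rows>= 5.0
from [ 0.5932 -0.0088  0.2249] to [0.57  0.292 0.22 ] | shift mm [  1.2 301.7   4.7] rot deg [ 2.48 19.89 14.17] rows>= 4.8
```

Request:
arm_command:
  motion:
    - {"x":6,"y":55,"z":-5,"rx":0.4,"ry":3.5,"rz":2.5,"hand":-1}
    - {"x":12,"y":110,"z":-5,"rx":0.8,"ry":7,"rz":5,"hand":-1}
    - {"x":18,"y":165,"z":0,"rx":1.2,"ry":10.5,"rz":7.5,"hand":-1}
    - {"x":26,"y":220,"z":15,"rx":1.6,"ry":14,"rz":10,"hand":-1}
    - {"x":35,"y":270,"z":35,"rx":2,"ry":17,"rz":12.5,"hand":-1}
    - {"x":44,"y":303,"z":63,"rx":2.5,"ry":19.9,"rz":14.2,"hand":-1}
    - {"x":44,"y":303,"z":63,"rx":2.5,"ry":19.9,"rz":14.2,"hand":-1}
    - {"x":44,"y":303,"z":63,"rx":2.5,"ry":19.9,"rz":14.2,"hand":-1}

```text
clock: 9.15
tcp_pos: [0.5497, 0.2899, 0.1498]
orientation: [-0.001, 0.087, 0.996, -0.001]
wrist_force: [-0.4, 0.1, -0.0]
finger_gap: 0.0851
```

```bash
cat > c.py <<'E'
from h import *; import pickle,sys
n=sys.argv[1]
s=get_state(); print(s['clock'],s['tcp_pos'],s['qvel'].round(3))
d=cam('wrist'); pickle.dump(d,open(n+'.pkl','wb')); save(d,n,None,1.5)
P=cloud(d); im=d['image'].astype(int)
y=(im[...,0]>150)&(im[...,2]<110)&(im[...,1]>110)&(im[...,0]-im[...,2]>80)&(np.abs(P[...,1]-.3)<.06)&(P[...,0]>.4)&(P[...,0]<.62)&(P[...,2]<.05)&(P[...,2]>.004)
px=np.argwhere(y)[:,::-1]; q=onplane(d,px,np.array([0,0,.013]),np.array([0,0,1.])); c=q.mean(0); v=np.linalg.svd(q-c,full_matrices=False)[2][0]; v*=np.sign(v[0]); t=(q-c)@v; w=(q-c)@np.array([-v[1],v[0],0])
t0,t1=np.percentile(t,[.3,99.7]); print(len(q),'handle c',c.round(4),'ext',t0.round(4),t1.round(4),'mid',(c+v*(t0+t1)/2).round(4),'width',np.percentile(w,[2,98]),'az',np.degrees(np.arctan2(v[1],v[0])),np.percentile(P[y][:,2],[10,50,90]))
E
python3 c.py w9
```

```text
9.15 [0.54970106 0.28994501 0.14975243] [-0.014 -0.036  0.009  0.001  0.004  0.004]
1871 handle c [0.5196 0.3018 0.013 ] ext -0.0477 0.035 mid [0.5134 0.3028 0.013 ] width [-0.0104963   0.01017801] az -8.783755970501261 [0.02204181 0.02516455 0.02651204]
```

View pics/w9.png

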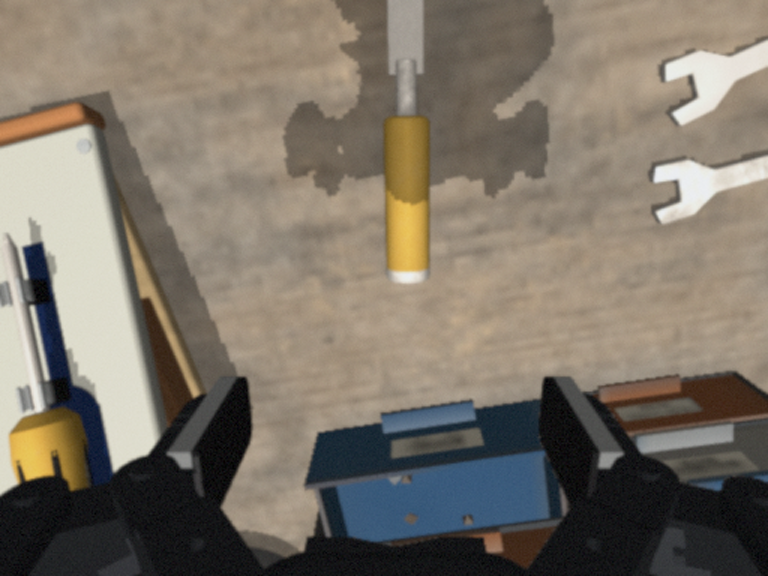

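Run:
```python
from h import *
import pickle
d=pickle.load(open('w9.pkl','rb'))
for p in [(406,116),(408,283),(405,60)]: print(onplane(d,[[p[0]/1.5,p[1]/1.5]],np.array([0,0,.013]),np.array([0,0,1.])))
move([.517,.3025,.045],tdown(80.7))
move([.517,.3025,.002],tdown(80.7))
```

```text
[[0.47058893 0.30974459 0.013     ]]
[[0.56300919 0.29549571 0.013     ]]
[[0.44374268 0.31370274 0.013     ]]
from [0.5501 0.2898 0.1508] to [0.517  0.3025 0.045 ] | shift mm [ 34.8   6.8 105.8] rot deg [-0.03 -0.01 -0.7 ] rows>= 1.8
from [0.5501 0.2898 0.1508] to [0.517  0.3025 0.002 ] | shift mm [ 34.8   6.8 148.8] rot deg [-0.03 -0.01 -0.7 ] rows>= 2.4
```

Request:
arm_command:
  motion:
    - {"x":18,"y":3.5,"z":50,"rx":0,"ry":0,"rz":-0.6,"hand":-0.5}
    - {"x":35,"y":7,"z":100,"rx":0,"ry":0,"rz":-1.2,"hand":-0.2}
    - {"x":35,"y":7,"z":130,"rx":0,"ry":0,"rz":-1.2,"hand":0}
    - {"x":35,"y":7,"z":142,"rx":0,"ry":0,"rz":-1.2,"hand":0}
    - {"x":35,"y":7,"z":147.5,"rx":0,"ry":0,"rz":-1.2,"hand":0}
    - {"x":35,"y":7,"z":147.5,"rx":0,"ry":0,"rz":-1.2,"hand":0}
  force: 100

```text
clock: 9.95
tcp_pos: [0.518, 0.304, 0.0046]
orientation: [0.001, 0.077, 0.997, 0.001]
wrist_force: [0.6, -0.4, -0.3]
finger_gap: 0.0424
```

```bash
python3 c.py w10;python3 -c "
from h import *
move([.517,.3025,.002],tdown(81.2))"
```

```text
9.95 [0.51800289 0.3040164  0.00462118] [ 0.007 -0.005  0.008  0.006  0.001 -0.001]
7133 handle c [0.5177 0.3018 0.013 ] ext -0.0442 0.0448 mid [0.518  0.3017 0.013 ] width [-0.01068241  0.01072118] az -8.919682476571925 [0.02264502 0.02514654 0.02632094]
from [0.5181 0.3042 0.0048] to [0.517  0.3025 0.002 ] | shift mm [ 0.8 -1.8  2.8] rot deg [0.08 0.12 0.03] rows>= 0.1
```

View pics/w10.png

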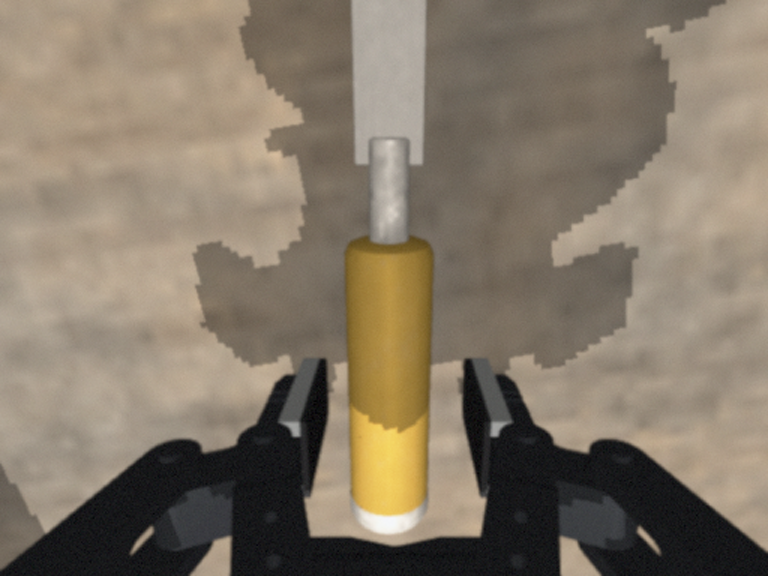

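Request:
arm_command:
  motion:
    - {"x":0.5,"y":-2,"z":2.5,"rx":0,"ry":0,"rz":0,"hand":0}
    - {"x":0.5,"y":-2,"z":2.5,"rx":0,"ry":0,"rz":0,"hand":1}
    - {"x":0.5,"y":-2,"z":2.5,"rx":0,"ry":0,"rz":0,"hand":1}
    - {"x":0.5,"y":-2,"z":2.5,"rx":0,"ry":0,"rz":0,"hand":1}
    - {"x":0.5,"y":-2,"z":2.5,"rx":0,"ry":0,"rz":0,"hand":1}
  force: 100

```text
clock: 10.62
tcp_pos: [0.5161, 0.3022, 0.0016]
orientation: [0.0, 0.076, 0.997, 0.0]
wrist_force: [-0.7, -1.1, 5.9]
finger_gap: 0.0217
```

```bash
python3 -c "
from h import *
s=get_state(); print(s['tcp_pos'],s['finger_gap'])
move(fromB([.063,-.035,.15]),TB)
move([.517,.30,.2],tdown(81.2))
"
```

```text
[0.51612668 0.30220276 0.00162487] 0.02170589943125712
from [0.5161 0.3022 0.0016] to [ 0.5776 -0.014   0.2271] | shift mm [-108.9 -303.2 -225.4] rot deg [ -2.29 -19.88 -13.01] rows>= 6.3
from [0.5161 0.3022 0.0016] to [0.517 0.3   0.2  ] | shift mm [  -1.3   -2.  -198.4] rot deg [0.   0.03 0.07] rows>= 3.2
```

Request:
arm_command:
  motion:
    - {"x":0,"y":0,"z":-40,"rx":0,"ry":0,"rz":0,"hand":1}
    - {"x":0,"y":0,"z":-95,"rx":0,"ry":0,"rz":0,"hand":1}
    - {"x":-10,"y":-20,"z":-145,"rx":0,"ry":-2,"rz":-1,"hand":1}
    - {"x":-25,"y":-65,"z":-180,"rx":-0.4,"ry":-5,"rz":-3,"hand":1}
    - {"x":-45,"y":-118,"z":-200,"rx":-0.8,"ry":-8,"rz":-5,"hand":1}
    - {"x":-65,"y":-170,"z":-215,"rx":-1.2,"ry":-11,"rz":-7,"hand":1}
    - {"x":-83,"y":-225,"z":-225,"rx":-1.6,"ry":-14,"rz":-9,"hand":1}
    - {"x":-98,"y":-275,"z":-225,"rx":-2,"ry":-17,"rz":-11,"hand":1}
    - {"x":-109,"y":-303,"z":-225,"rx":-2.3,"ry":-19.9,"rz":-13,"hand":1}
    - {"x":-109,"y":-303,"z":-225,"rx":-2.3,"ry":-19.9,"rz":-13,"hand":1}

```text
clock: 11.88
tcp_pos: [0.5765, -0.016, 0.2249]
orientation: [0.173, -0.036, 0.984, 0.007]
wrist_force: [-0.4, 0.7, -2.9]
finger_gap: 0.0217
```

```bash
python3 w.py w11;python3 -c "
from h import *
move(fromB([.063,-.035,.05]),TB)"
```

```text
11.875 0.021748796431234535 [0.048 0.011 0.022 0.034 0.003 0.031] [-0.219  0.047 -0.36   0.83   0.098 -0.275]
tcp B [[ 0.06115295 -0.03689314  0.14835183]] [-0.06 -0.1  -0.23]
from [ 0.5767 -0.0147  0.225 ] to [ 0.6117 -0.0114  0.1331] | shift mm [-1.8  0.6 98.4] rot deg [ 0.   -0.12 -0.17] rows>= 1.6
```

View pics/w11.png

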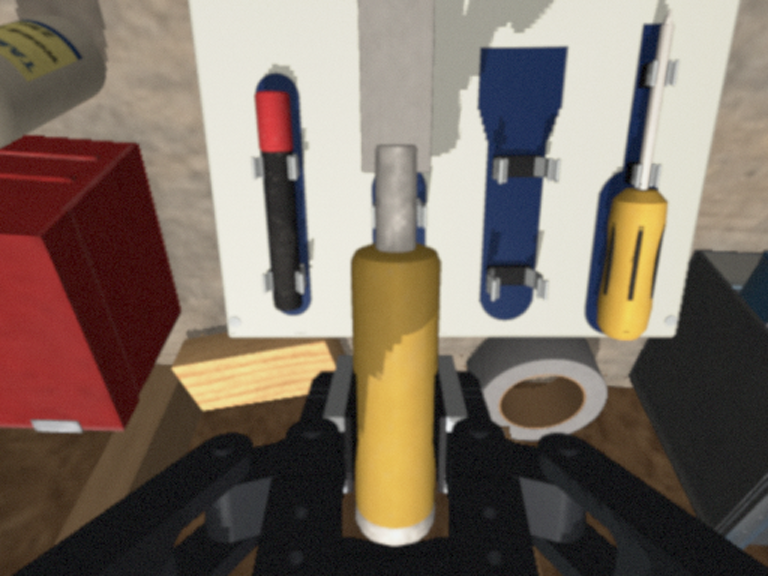

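Request:
arm_command:
  motion:
    - {"x":-1,"y":0.5,"z":45,"rx":0,"ry":0,"rz":0,"hand":1}
    - {"x":-1.5,"y":0.5,"z":90,"rx":0,"ry":0,"rz":0,"hand":1}
    - {"x":-1.5,"y":0.5,"z":113,"rx":0,"ry":0,"rz":0,"hand":1}
    - {"x":-1.5,"y":0.5,"z":113,"rx":0,"ry":0,"rz":0,"hand":1}
    - {"x":-1.5,"y":0.5,"z":113,"rx":0,"ry":0,"rz":0,"hand":1}

```text
clock: 12.55
tcp_pos: [0.6179, -0.0095, 0.1209]
orientation: [0.174, -0.038, 0.984, 0.007]
wrist_force: [-0.4, -1.1, -1.5]
finger_gap: 0.022
```

```bash
python3 w.py w12;python3 -c "
from h import *
move(fromB([.063,-.035,.0045]),TB)"
```

```text
12.55 0.022008933196610833 [-0.007 -0.02   0.009 -0.005  0.    -0.002] [-0.19   0.203 -0.452  0.578  0.091 -0.252]
tcp B [[ 0.06480994 -0.03361101  0.03635398]] [0.03 0.01 0.05]
from [ 0.6183 -0.0098  0.1216] to [ 0.6272 -0.0102  0.0904] | shift mm [ 2.4 -1.1 32.4] rot deg [0.   0.08 0.04] rows>= 0.5
```

View pics/w12.png

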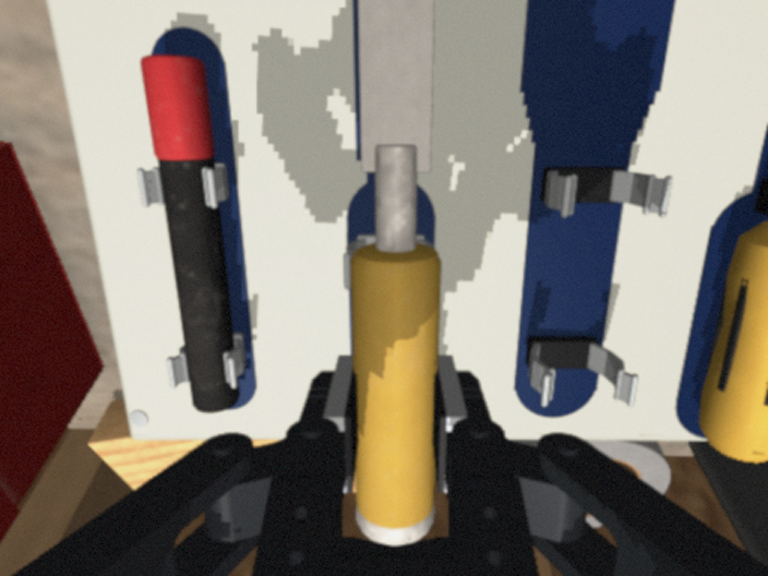

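Request:
arm_command:
  motion:
    - {"x":1.5,"y":-1.3,"z":8,"rx":0,"ry":0,"rz":0,"hand":1}
    - {"x":1.5,"y":-1.3,"z":11,"rx":0,"ry":0,"rz":0,"hand":1}
    - {"x":1.5,"y":-1.3,"z":11,"rx":0,"ry":0,"rz":0,"hand":1}

```text
clock: 12.98
tcp_pos: [0.6198, -0.0115, 0.1091]
orientation: [0.173, -0.038, 0.984, 0.007]
wrist_force: [-0.1, 0.6, -2.5]
finger_gap: 0.0218
```

```bash
python3 w.py w13;python3 -c "
from h import *
move(fromB([.063,-.0352,.0045]),TB);s=get_state();print(s['wrist_force']@BR)"
```

```text
12.975 0.02180502623756 [-0.    -0.005  0.007  0.004  0.001 -0.001] [-0.193  0.219 -0.464  0.551  0.091 -0.254]
tcp B [[ 0.06233522 -0.0357341   0.02463167]] [ 0.01 -0.04 -0.03]
from [ 0.6199 -0.0115  0.1092] to [ 0.6272 -0.0104  0.0904] | shift mm [-0.5  0.6 20.3] rot deg [ 0.01 -0.03 -0.03] rows>= 0.3
[-0.44570752  0.41294076 -2.0232808 ]
```

View pics/w13.png

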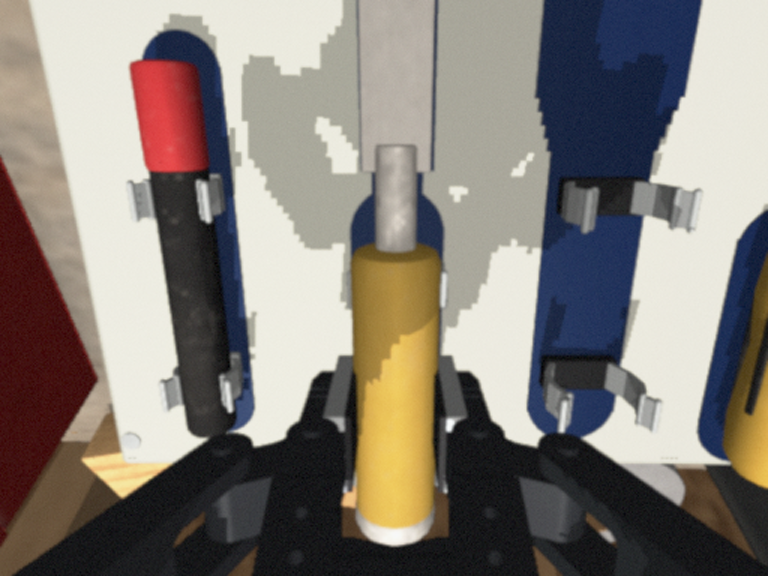

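Request:
arm_command:
  motion:
    - {"x":-0.5,"y":0,"z":5,"rx":0,"ry":0,"rz":0,"hand":1}
    - {"x":-0.5,"y":0,"z":9,"rx":0,"ry":0,"rz":0,"hand":1}
    - {"x":-0.5,"y":0,"z":13,"rx":0,"ry":0,"rz":0,"hand":1}
    - {"x":-0.5,"y":0,"z":16,"rx":0,"ry":0,"rz":0,"hand":1}
    - {"x":-0.5,"y":0,"z":19,"rx":0,"ry":0,"rz":0,"hand":1}
    - {"x":-0.5,"y":0,"z":21,"rx":0,"ry":0,"rz":0,"hand":1}
    - {"x":-0.5,"y":0,"z":21,"rx":0,"ry":0,"rz":0,"hand":1}
  force: 110

```text
clock: 13.9
tcp_pos: [0.6275, -0.0106, 0.0907]
orientation: [0.174, -0.038, 0.984, 0.007]
wrist_force: [-7.4, 1.5, 10.4]
finger_gap: 0.0219
```

```bash
python3 w.py w14;python3 -c "
from h import *
s=get_state();print(s['wrist_force']@BR)"
```

```text
13.9 0.02185363898982355 [-0.002 -0.002  0.001 -0.001  0.001  0.001] [-0.188  0.252 -0.473  0.508  0.09  -0.25 ]
tcp B [[ 0.06335145 -0.03544708  0.00471773]] [ 0.02  0.01 -0.  ]
[-3.31082879  1.89202909 13.24827846]
```

View pics/w14.png

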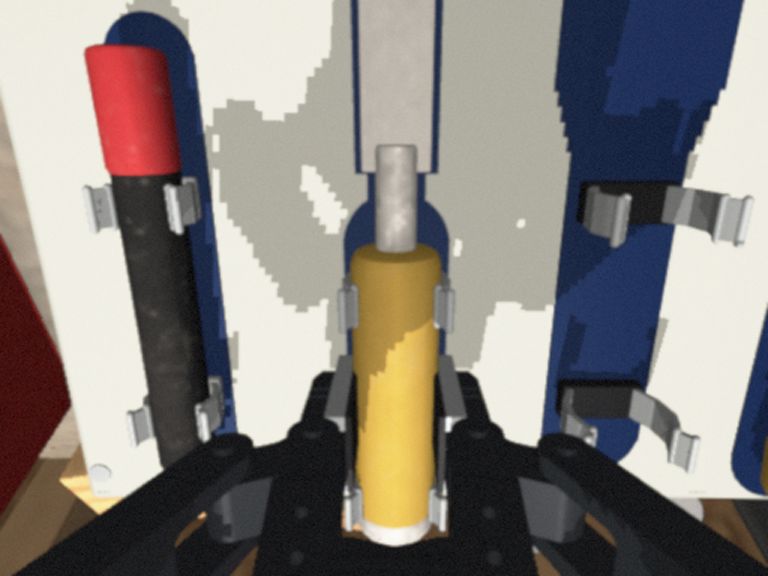

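Request:
arm_command:
  motion:
    - {"x":0,"y":0,"z":1.5,"rx":0,"ry":0,"rz":0,"hand":1}
    - {"x":0,"y":0,"z":2,"rx":0,"ry":0,"rz":0,"hand":1}
    - {"x":0,"y":0,"z":0,"rx":0,"ry":0,"rz":0,"hand":0.2}
    - {"x":0,"y":0,"z":0,"rx":0,"ry":0,"rz":0,"hand":0.1}
    - {"x":0,"y":0,"z":0,"rx":0,"ry":0,"rz":0,"hand":0}
    - {"x":0,"y":0,"z":-40,"rx":0,"ry":0,"rz":0,"hand":0}
    - {"x":0,"y":0,"z":-95,"rx":0,"ry":0,"rz":0,"hand":-0.5}
    - {"x":-20,"y":0,"z":-140,"rx":0,"ry":0,"rz":0,"hand":-1}
    - {"x":-20,"y":0,"z":-140,"rx":0,"ry":0,"rz":0,"hand":-1}

```text
clock: 15.08
tcp_pos: [0.602, -0.0138, 0.2337]
orientation: [0.178, -0.038, 0.983, 0.006]
wrist_force: [-1.1, -0.2, 0.3]
finger_gap: 0.0851
```

```bash
python3 w.py w15
cat > chk.py <<'E'
from h import *; import pickle,sys
d=pickle.load(open(sys.argv[1]+'.pkl','rb')); P=cloud(d); B=toB(P.reshape(-1,3)).reshape(P.shape)
im=d['image'].astype(int)
w=(im.min(2)>190)&(np.abs(B[...,1]+.0)<.13)&(np.abs(B[...,0]-.03)<.06)&(np.abs(B[...,2])<.006); z0=np.median(B[w][:,2]); print('face z',z0)
ye=(im[...,0]>150)&(im[...,2]<110)&(im[...,0]-im[...,2]>80)
wh=(im.min(2)>150)
for nm,m,yc,h in [('chisel',ye,-.035,.016),('screwdriver',ye,.097,.0145),('marker',im.max(2)<70,-.101,.012),('torch',wh,.031,.0195)]:
    m=m&(np.abs(B[...,1]-yc)<.028)&(B[...,0]<.13)&(B[...,2]<.06)&(B[...,2]>.013)
    if m.sum()<20: continue
    px=np.argwhere(m)[:,::-1]; p0=fromB([0,0,h+z0]); q=toB(onplane(d,px,p0,BZ)); 
    print(nm,m.sum(),'x',np.percentile(q[:,0],[.5,99.5]).round(4),'y mid',(np.percentile(q[:,1],[3,97]).mean()).round(4),'slope',np.polyfit(q[:,0],q[:,1],1)[0].round(4))
    Q=B[m]
    for lo in np.arange(-.06,.13,.02):
        k=Q[(Q[:,0]>lo)&(Q[:,0]<lo+.02)]
        if len(k)>15: print('   x',lo.round(2),'top z',(np.percentile(k[:,2],90)-z0).round(4))
E
python3 chk.py w15
```

```text
15.075 0.08511949156137041 [ 0.     0.041 -0.091 -0.032 -0.002  0.   ] [-0.204  0.083 -0.303  0.838  0.095 -0.265]
tcp B [[ 0.08815034 -0.0367318   0.14783137]] [-0.14  0.52  0.03]
face z 0.0014097890747227166
chisel 2581 x [0.0181 0.1013] y mid -0.0352 slope -0.0009
   x 0.0 top z 0.0274
   x 0.02 top z 0.028
   x 0.04 top z 0.0283
   x 0.06 top z 0.0283
   x 0.08 top z 0.0282
screwdriver 2875 x [0.02   0.1052] y mid 0.0989 slope -0.0086
   x 0.0 top z 0.0232
   x 0.02 top z 0.0287
   x 0.04 top z 0.0281
   x 0.06 top z 0.0283
   x 0.08 top z 0.0288
   x 0.1 top z 0.0266
marker 1995 x [-0.0016  0.0872] y mid -0.1007 slope 0.0066
   x -0.02 top z 0.0206
   x 0.0 top z 0.0202
   x 0.02 top z 0.0202
   x 0.04 top z 0.0202
   x 0.06 top z 0.0204
   x 0.08 top z 0.0205
torch 344 x [0.0013 0.0796] y mid 0.0341 slope 0.0093
   x 0.0 top z 0.0327
   x 0.06 top z 0.0328
```

View pics/w15.png

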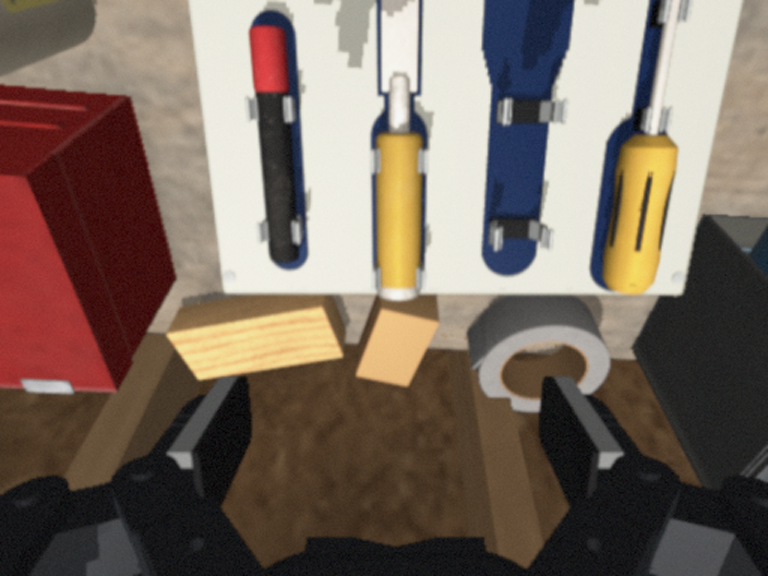

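Run:
```python
from h import *
move([.5,-.365,.23],tdown(96.5))
move([.5,-.365,.15],tdown(96.5))
```

```text
from [ 0.6002 -0.0134  0.2304] to [ 0.5   -0.365  0.23 ] | shift mm [ 119.3 -342.8  -43.1] rot deg [-0.44 20.23 -2.07] rows>= 5.8
from [ 0.6002 -0.0134  0.2304] to [ 0.5   -0.365  0.15 ] | shift mm [ 147.  -342.7   31.9] rot deg [-0.44 20.23 -2.07] rows>= 6.0
```

Request:
arm_command:
  motion:
    - {"x":20,"y":-50,"z":-12,"rx":0,"ry":3,"rz":-0.3,"hand":-1}
    - {"x":38,"y":-105,"z":-20,"rx":0,"ry":6,"rz":-0.6,"hand":-1}
    - {"x":57,"y":-160,"z":-26,"rx":-0.2,"ry":9,"rz":-0.9,"hand":-1}
    - {"x":75,"y":-215,"z":-32,"rx":-0.3,"ry":12,"rz":-1.2,"hand":-1}
    - {"x":93,"y":-270,"z":-36,"rx":-0.3,"ry":15,"rz":-1.5,"hand":-1}
    - {"x":110,"y":-320,"z":-38,"rx":-0.4,"ry":18,"rz":-1.8,"hand":-1}
    - {"x":125,"y":-342.5,"z":-10,"rx":-0.4,"ry":20.2,"rz":-2.1,"hand":-1}
    - {"x":147,"y":-342.5,"z":32,"rx":-0.4,"ry":20.2,"rz":-2.1,"hand":-1}
    - {"x":147,"y":-342.5,"z":32,"rx":-0.4,"ry":20.2,"rz":-2.1,"hand":-1}
    - {"x":147,"y":-342.5,"z":32,"rx":-0.4,"ry":20.2,"rz":-2.1,"hand":-1}

```text
clock: 16.38
tcp_pos: [0.4983, -0.3641, 0.148]
orientation: [-0.002, -0.057, 0.998, 0.0]
wrist_force: [-0.2, -0.6, 0.6]
finger_gap: 0.0856
```

```bash
cat > t.py <<'E'
from h import *; import pickle,sys
n=sys.argv[1]
s=get_state(); print(s['clock'],s['tcp_pos'],s['qvel'].round(3))
d=cam('wrist'); pickle.dump(d,open(n+'.pkl','wb')); save(d,n,None,1.5)
P=cloud(d); im=d['image'].astype(int)
w=(im.min(2)>100)&(np.abs(P[...,1]+.37)<.06)&(P[...,0]>.34)&(P[...,0]<.56)&(P[...,2]<.05)&(P[...,2]>.012)
w=cv2.morphologyEx(w.astype(np.uint8),cv2.MORPH_OPEN,np.ones((3,3)))>0
px=np.argwhere(w)[:,::-1]; q=onplane(d,px,np.array([0,0,.0195]),np.array([0,0,1.])); c=q.mean(0)
v=np.linalg.svd(q-c,full_matrices=False)[2][0]; v*=np.sign(v[0])
for _ in range(2):
    t=(q-c)@v; nrm=np.array([-v[1],v[0],0]); ww=(q-c)@nrm
    t0,t1=np.percentile(t,[.3,99.7])
    # centreline from slice edges
    ts=[];ms=[];ws=[]
    for a in np.arange(t0+.006,t1-.006,.005):
        k=ww[(t>a)&(t<a+.005)]
        if len(k)>5: ts.append(a+.0025); ms.append((np.percentile(k,2)+np.percentile(k,98))/2); ws.append(np.percentile(k,98)-np.percentile(k,2))
    f=np.polyfit(ts,ms,1); v=v+nrm*f[0]; v/=np.linalg.norm(v); c=c+nrm*f[1]
t=(q-c)@v; t0,t1=np.percentile(t,[.3,99.7])
print(len(q),'ends',(c+v*t0).round(4),(c+v*t1).round(4),'len',(t1-t0).round(4),'az',np.degrees(np.arctan2(v[1],v[0])).round(2),'widths',np.round(ws,4))
print('mid from tail',(c+v*(t1-.058)).round(4),'mid from lens',(c+v*(t0+.09)).round(4))
E
python3 t.py w16
```

```text
16.375 [ 0.49830665 -0.36411303  0.14804829] [ 0.006 -0.029  0.038 -0.001  0.    -0.003]
7290 ends [ 0.3693 -0.3779  0.0195] [ 0.5203 -0.3604  0.0195] len 0.1521 az 6.61 widths [0.0369 0.0371 0.0372 0.0361 0.0356 0.0332 0.0307 0.027  0.0251 0.0257
 0.0259 0.026  0.0262 0.0256 0.0247 0.0253 0.0245 0.0245 0.0247 0.0249
 0.0253 0.0251 0.0253 0.0254 0.0255 0.0257 0.0258 0.0268 0.0244]
mid from tail [ 0.4627 -0.3671  0.0195] mid from lens [ 0.4587 -0.3676  0.0195]
```

View pics/w16.png

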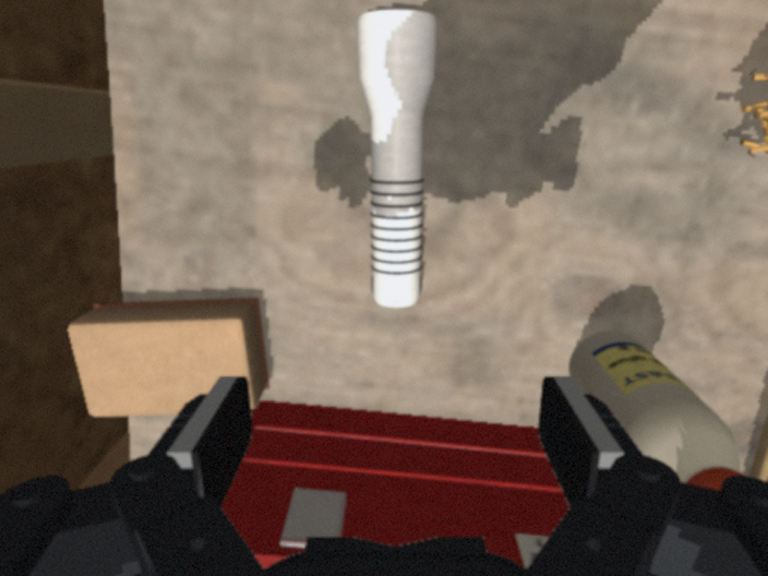

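Run:
```python
from h import *
move([.4605,-.3675,.03],tdown(96.6))
```

```text
from [ 0.499  -0.3646  0.1493] to [ 0.4605 -0.3675  0.03  ] | shift mm [ 38.3   1.6 119.3] rot deg [-0.04 -0.14 -0.04] rows>= 2.0
```

Request:
arm_command:
  motion:
    - {"x":20,"y":1,"z":50,"rx":0,"ry":0,"rz":0,"hand":-0.6}
    - {"x":38,"y":1.5,"z":100,"rx":0,"ry":0,"rz":0,"hand":-0.3}
    - {"x":38,"y":1.5,"z":130,"rx":0,"ry":0,"rz":0,"hand":-0.1}
    - {"x":38,"y":1.5,"z":142,"rx":0,"ry":0,"rz":0,"hand":-0.1}
    - {"x":38,"y":1.5,"z":144,"rx":0,"ry":0,"rz":0,"hand":-0.1}
    - {"x":38,"y":1.5,"z":144,"rx":0,"ry":0,"rz":0,"hand":-0.1}
  force: 100

```text
clock: 17.18
tcp_pos: [0.461, -0.3681, 0.0057]
orientation: [-0.001, -0.057, 0.998, -0.001]
wrist_force: [-0.3, -0.8, -0.2]
finger_gap: 0.0469
```

```bash
python3 t.py w17;python3 -c "
from h import *
move([.4605,-.3675,.004],tdown(96.6))"
```

```text
17.175 [ 0.46101996 -0.36811387  0.00567754] [-0.002 -0.002 -0.002  0.002  0.     0.001]
22284 ends [ 0.3708 -0.3774  0.0195] [ 0.5118 -0.3617  0.0195] len 0.1419 az 6.39 widths [0.0379 0.0377 0.0374 0.037  0.0367 0.0341 0.0309 0.028  0.026  0.0258
 0.0258 0.0257 0.0256 0.0258 0.0255 0.0246 0.0239 0.025  0.0695 0.0656
 0.0245 0.0247 0.0257 0.0252 0.0244 0.0251]
mid from tail [ 0.4542 -0.3681  0.0195] mid from lens [ 0.4602 -0.3674  0.0195]
from [ 0.461  -0.3681  0.0057] to [ 0.4605 -0.3675  0.004 ] | shift mm [0.4 0.6 1.7] rot deg [-0.1  -0.11 -0.05] rows>= 0.0
```

View pics/w17.png

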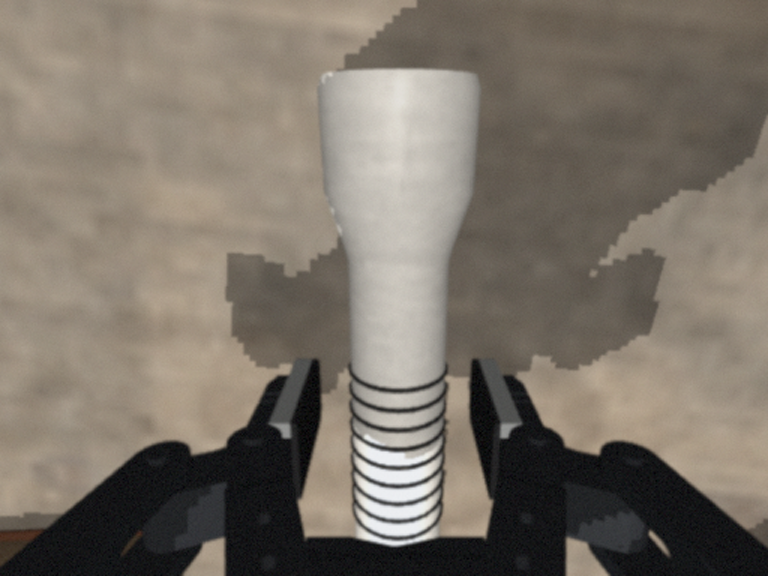

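Request:
arm_command:
  motion:
    - {"x":0.5,"y":0.5,"z":1.5,"rx":0,"ry":0,"rz":0,"hand":0.1}
    - {"x":0.5,"y":0.5,"z":1.5,"rx":0,"ry":0,"rz":0,"hand":1}
    - {"x":0.5,"y":0.5,"z":1.5,"rx":0,"ry":0,"rz":0,"hand":1}
    - {"x":0.5,"y":0.5,"z":1.5,"rx":0,"ry":0,"rz":0,"hand":1}
    - {"x":0.5,"y":0.5,"z":1.5,"rx":0,"ry":0,"rz":0,"hand":1}
  force: 100

```text
clock: 17.85
tcp_pos: [0.4593, -0.3669, 0.0033]
orientation: [-0.002, -0.057, 0.998, -0.0]
wrist_force: [-1.4, 1.0, 6.0]
finger_gap: 0.0232
```

```bash
python3 -c "
from h import *
s=get_state(); print(s['tcp_pos'],s['finger_gap'])
move([.46,-.36,.22],tdown(96.6))
move(fromB([.039,.031,.15]),TB)
"
```

```text
[ 0.45933567 -0.3669305   0.0032771 ] 0.023236986243798496
from [ 0.4593 -0.3669  0.0033] to [ 0.46 -0.36  0.22] | shift mm [  -0.8    6.8 -216.7] rot deg [-0.   -0.18 -0.07] rows>= 3.5
from [ 0.4593 -0.3669  0.0033] to [0.55   0.0501 0.2189] | shift mm [-136.8  404.  -216.1] rot deg [  0.36 -20.18   2.1 ] rows>= 7.7
```

Request:
arm_command:
  motion:
    - {"x":0,"y":0,"z":-40,"rx":0,"ry":0,"rz":0,"hand":1}
    - {"x":0,"y":0,"z":-100,"rx":0,"ry":0,"rz":0,"hand":1}
    - {"x":0,"y":5,"z":-160,"rx":0,"ry":0,"rz":0,"hand":1}
    - {"x":0,"y":20,"z":-215,"rx":0,"ry":0,"rz":0,"hand":1}
    - {"x":-15,"y":70,"z":-230,"rx":0,"ry":-2,"rz":0,"hand":1}
    - {"x":-30,"y":125,"z":-230,"rx":0,"ry":-5,"rz":0.5,"hand":1}
    - {"x":-50,"y":180,"z":-230,"rx":0,"ry":-8,"rz":1,"hand":1}
    - {"x":-70,"y":235,"z":-230,"rx":0,"ry":-11,"rz":1.5,"hand":1}
    - {"x":-90,"y":290,"z":-230,"rx":0.3,"ry":-14,"rz":2,"hand":1}
    - {"x":-110,"y":340,"z":-225,"rx":0.3,"ry":-17,"rz":2,"hand":1}

```text
clock: 19.1
tcp_pos: [0.5303, -0.0144, 0.2272]
orientation: [0.147, -0.039, 0.988, 0.006]
wrist_force: [0.4, -0.7, -2.8]
finger_gap: 0.0233
```

```bash
python3 w.py w18;python3 -c "
from h import *
move(fromB([.039,.031,.1]),TB)"
```

```text
19.1 0.02327995677138362 [ 0.871 -0.168 -0.408 -0.709 -0.068  0.878] [-0.23  -0.005 -0.39   0.905  0.089 -0.296]
tcp B [[ 0.01874007 -0.03175622  0.16621984]] [ 0.09 -3.12  0.09]
from [ 0.5295 -0.0087  0.226 ] to [0.5671 0.0514 0.1719] | shift mm [-24.8  56.3  64.5] rot deg [ 0.47 -3.08  0.3 ] rows>= 1.4
```

View pics/w18.png

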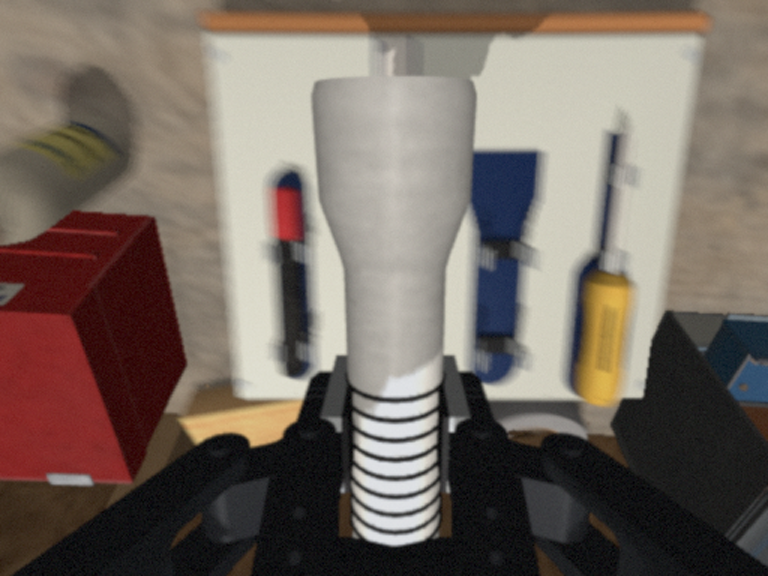

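Request:
arm_command:
  motion:
    - {"x":0,"y":0,"z":0,"rx":0,"ry":0,"rz":0,"hand":1}
    - {"x":0,"y":0,"z":0,"rx":0,"ry":0,"rz":0,"hand":1}

```text
clock: 19.4
tcp_pos: [0.5304, -0.0169, 0.227]
orientation: [0.145, -0.039, 0.989, 0.006]
wrist_force: [0.3, 0.3, -2.2]
finger_gap: 0.0231
```

```bash
python3 -c "
from h import *
print(get_state()['qvel'].round(3))
move(fromB([.039,.031,.06]),TB)"
```

```text
[-0.02   0.005  0.009 -0.002  0.003  0.001]
from [ 0.5304 -0.0169  0.227 ] to [0.5807 0.0524 0.1343] | shift mm [-26.6  65.2 104.8] rot deg [ 0.05 -3.27  0.06] rows>= 2.0
```

Request:
arm_command:
  motion:
    - {"x":-13,"y":33,"z":20,"rx":0,"ry":-1.6,"rz":0,"hand":1}
    - {"x":-26.5,"y":65,"z":50,"rx":0,"ry":-3.3,"rz":0,"hand":1}
    - {"x":-26.5,"y":65,"z":90,"rx":0,"ry":-3.3,"rz":0,"hand":1}
    - {"x":-26.5,"y":65,"z":125,"rx":0,"ry":-3.3,"rz":0,"hand":1}
    - {"x":-26.5,"y":65,"z":125,"rx":0,"ry":-3.3,"rz":0,"hand":1}
    - {"x":-26.5,"y":65,"z":125,"rx":0,"ry":-3.3,"rz":0,"hand":1}

```text
clock: 20.15
tcp_pos: [0.5874, 0.0521, 0.1161]
orientation: [0.174, -0.038, 0.984, 0.007]
wrist_force: [0.7, 0.3, -1.7]
finger_gap: 0.0231
```

```bash
python3 w.py w19;python3 -c "
from h import *
move(fromB([.039,.031,.004]),TB)"
```

```text
20.15 0.023067926166766506 [ 0.005 -0.022  0.012 -0.006  0.001 -0.001] [-0.075  0.154 -0.53   0.54   0.052 -0.142]
tcp B [[0.03898396 0.03014625 0.04061152]] [ 0.03  0.11 -0.01]
from [0.5878 0.0523 0.1168] to [0.5998 0.0539 0.0817] | shift mm [ 0.8  0.7 37.1] rot deg [0.02 0.2  0.01] rows>= 0.6
```

View pics/w19.png

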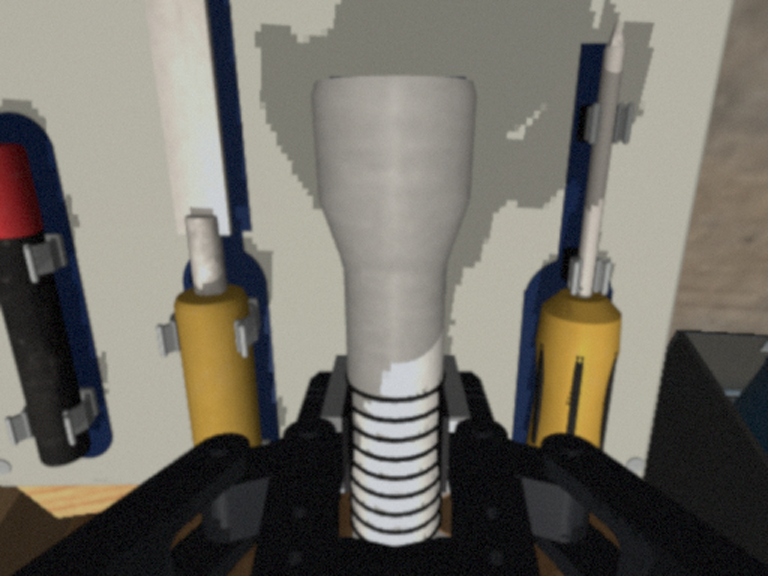

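Request:
arm_command:
  motion:
    - {"x":0.5,"y":0.5,"z":10,"rx":0,"ry":0,"rz":0,"hand":1}
    - {"x":0.5,"y":0.5,"z":14,"rx":0,"ry":0,"rz":0,"hand":1}
    - {"x":0.5,"y":0.5,"z":14,"rx":0,"ry":0,"rz":0,"hand":1}

```text
clock: 20.58
tcp_pos: [0.5907, 0.0542, 0.1017]
orientation: [0.174, -0.039, 0.984, 0.007]
wrist_force: [0.3, 1.4, -1.0]
finger_gap: 0.0234
```

```bash
python3 w.py w20;python3 -c "
from h import *
s=get_state();print(s['wrist_force']@BR);move(fromB([.039,.031,.004]),TB)"
```

```text
20.575 0.023440862407745417 [ 0.001 -0.004  0.004  0.004 -0.     0.001] [-0.07   0.177 -0.542  0.506  0.052 -0.14 ]
tcp B [[0.03736249 0.03197543 0.02583006]] [0.07 0.05 0.09]
[-1.60478192 -1.02541261 -2.07373919]
from [0.5908 0.0542 0.1018] to [0.5998 0.0539 0.0817] | shift mm [-1.5 -1.  22. ] rot deg [0.08 0.06 0.09] rows>= 0.4
```

View pics/w20.png

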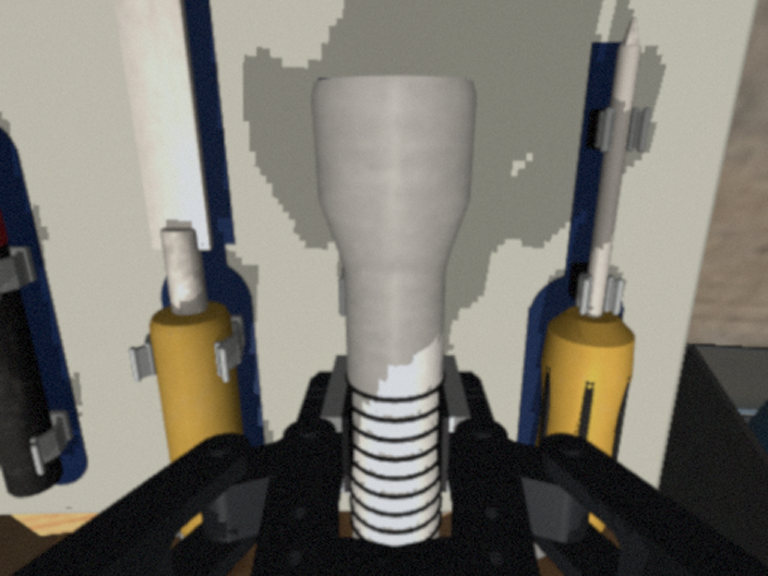

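Request:
arm_command:
  motion:
    - {"x":-1,"y":-1,"z":3,"rx":0,"ry":0,"rz":0,"hand":1}
    - {"x":-1,"y":-1,"z":7,"rx":0,"ry":0,"rz":0,"hand":1}
    - {"x":-1,"y":-1,"z":11,"rx":0,"ry":0,"rz":0,"hand":1}
    - {"x":-1,"y":-1,"z":15,"rx":0,"ry":0,"rz":0,"hand":1}
    - {"x":-1,"y":-1,"z":18,"rx":0,"ry":0,"rz":0,"hand":1}
    - {"x":-1,"y":-1,"z":21,"rx":0,"ry":0,"rz":0,"hand":1}
    - {"x":-1,"y":-1,"z":22,"rx":0,"ry":0,"rz":0,"hand":1}
    - {"x":-1,"y":-1,"z":22,"rx":0,"ry":0,"rz":0,"hand":1}
  force: 115

```text
clock: 21.62
tcp_pos: [0.5998, 0.0537, 0.0814]
orientation: [0.174, -0.039, 0.984, 0.007]
wrist_force: [2.4, -0.7, -3.1]
finger_gap: 0.0226
```

```bash
python3 w.py w21;python3 -c "
from h import *
s=get_state();print(s['wrist_force']@BR)"
```

```text
21.625 0.02259676322141593 [-0.    -0.     0.001  0.002  0.001  0.001] [-0.07   0.217 -0.55   0.457  0.051 -0.139]
tcp B [[0.03890264 0.03073779 0.00372415]] [0.05 0.09 0.07]
[ 2.46729061 -0.64796322 -3.77254539]
```

View pics/w21.png

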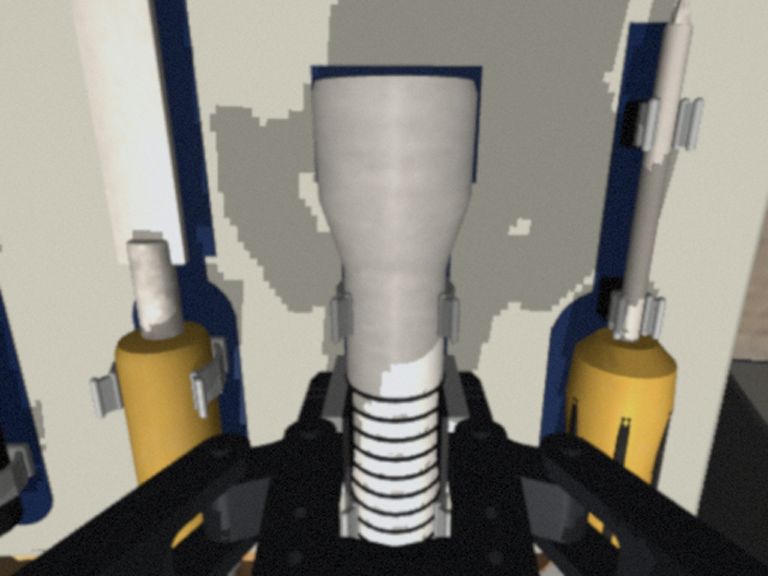

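Request:
arm_command:
  motion:
    - {"x":0,"y":0,"z":1.5,"rx":0,"ry":0,"rz":0,"hand":1}
    - {"x":0,"y":0,"z":2,"rx":0,"ry":0,"rz":0,"hand":1}
    - {"x":0,"y":0,"z":0,"rx":0,"ry":0,"rz":0,"hand":0.2}
    - {"x":0,"y":0,"z":0,"rx":0,"ry":0,"rz":0,"hand":0.1}
    - {"x":0,"y":0,"z":0,"rx":0,"ry":0,"rz":0,"hand":0}
    - {"x":0,"y":0,"z":-40,"rx":0,"ry":0,"rz":0,"hand":0}
    - {"x":-20,"y":-25,"z":-95,"rx":0,"ry":0,"rz":0,"hand":-0.5}
    - {"x":-45,"y":-60,"z":-140,"rx":0,"ry":0,"rz":0,"hand":-1}
    - {"x":-45,"y":-60,"z":-140,"rx":0,"ry":0,"rz":0,"hand":-1}
    - {"x":-45,"y":-60,"z":-140,"rx":0,"ry":0,"rz":0,"hand":-1}

```text
clock: 22.92
tcp_pos: [0.5979, -0.0066, 0.2277]
orientation: [0.174, -0.038, 0.984, 0.007]
wrist_force: [-0.2, -0.2, -0.8]
finger_gap: 0.0856
```

```bash
python3 w.py w22; python3 chk.py w22; python3 -c "
from h import *
for n in ['scene','top']: save(cam(n),n+'1',None,1.5)"
```

```text
22.925 0.08557177385530951 [ 0.016  0.014 -0.039 -0.    -0.001  0.   ] [-0.192  0.085 -0.314  0.835  0.093 -0.254]
tcp B [[ 0.08283982 -0.02916884  0.14342207]] [0.09 0.01 0.04]
face z 0.0014146085371219744
chisel 2445 x [0.019  0.1025] y mid -0.0353 slope -0.0019
   x 0.0 top z 0.0277
   x 0.02 top z 0.028
   x 0.04 top z 0.0283
   x 0.06 top z 0.0282
   x 0.08 top z 0.0282
screwdriver 2757 x [0.0209 0.1065] y mid 0.0993 slope -0.0061
   x 0.02 top z 0.0286
   x 0.04 top z 0.028
   x 0.06 top z 0.0283
   x 0.08 top z 0.0288
   x 0.1 top z 0.0265
marker 2040 x [-0.0021  0.0883] y mid -0.1008 slope 0.0031
   x -0.02 top z 0.0202
   x 0.0 top z 0.0203
   x 0.02 top z 0.0201
   x 0.04 top z 0.0201
   x 0.06 top z 0.0204
   x 0.08 top z 0.0203
torch 6964 x [-0.0489  0.0993] y mid 0.032 slope 0.0082
   x -0.06 top z 0.0389
   x -0.04 top z 0.0386
   x -0.02 top z 0.0363
   x 0.0 top z 0.033
   x 0.02 top z 0.033
   x 0.04 top z 0.0332
   x 0.06 top z 0.0335
   x 0.08 top z 0.0331
```

View pics/w22.png

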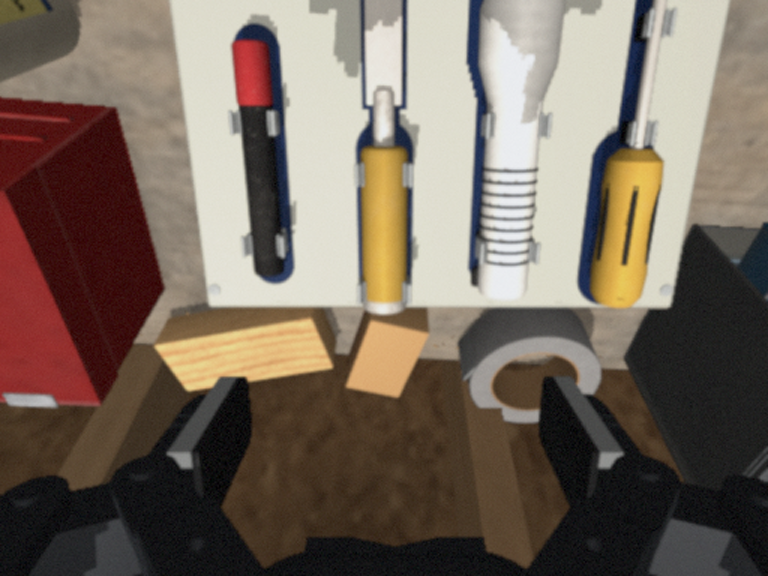

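View pics/scene1.png

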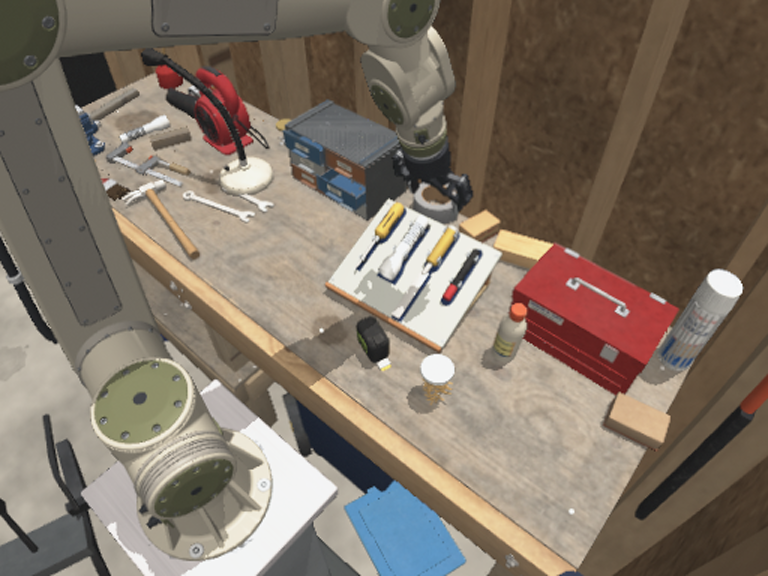

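```bash
python3 -c "
from h import *
print(hand_in())"
```

```text
the job is handed in; nothing more can be done
None
```

I put the marker, the chisel and the torch back in their own clips and handed the job in at about 23 s of the 72 s allowed. No verdict is reported.

The marker came out of the chisel's clips first and went straight into its own pair. The chisel and torch followed from the bench. Each was pressed square to the board, given about 2 mm of extra push at the bottom, then released.

My last checks, from the wrist camera's depth after the arm had backed clear:

| Tool | Top surface above the face | Expected | Sideways from its place | Along the slope from its place |
|---|---|---|---|---|
| Chisel | 28.2 mm | 28.5 mm | under 1 mm | about 1 mm |
| Torch barrel | 33.2 mm | 32.75 mm | about 1 mm | about 2.5 mm |
| Torch head | 38.9 mm | 39 mm | – | – |
| Marker | 20.2 mm | 20.5 mm | under 1 mm | about 1 mm |

- **Direction and line-up:** Blade, lens and cap all point down the slope, and all three axes lie within about 0.01 rad of the board's.
- **Screwdriver:** It still hangs in its clips; it measured the same place to within about 1 mm before and after the torch went in.
- **Tape measure, jar and bottle:** In the final scene picture they stand where they did at the start. I judged that by eye and did not measure it.
- **Cameras:** They disagreed with each other by 2 to 3 mm on the board's position and by about 1.5 mm on the face's height. I took the heights in the table relative to the face as the wrist camera saw it.

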